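# Fit the heat shield and press-hold the control knob of a patio heater unit

### The arm

A 7-joint arm with a two-finger parallel gripper is mounted at the origin on the work surface. World frame = base frame: x ahead of the robot, y to its left, z up, the work surface at z = 0. Lengths are in m, angles in rad, forces in N, time in s.
With the tool pointing down it reaches from about 0.4 to 0.9 m from the base axis. Payload 5.5 kg.
Tool frame: the origin (TCP) lies between the finger pads; the fingertips stand 17 mm ahead of it and the grasp point (between the pads) lies 2 mm behind it; y points along the fingers, x is the direction in which the jaws open and shut, and the axes are right-handed (so a half turn about y gives the same grasp; the last joint's range is limited). The gripper opens to 85 mm and grips with 20 to 120 N. Pads are 22 mm wide; open, the fingers measure 114 mm over their backs; the gripper's body (76 mm by 85 mm) begins 54 mm behind the grasp point. The pads swing forward as they close: fully open they stand 13 mm farther back than shut.
Start: joints at [-0.934, 0.501, -0.427, 1.55, 0.221, 1.138, -0.21], TCP at [0.237, 0.605, 0.248] pointing down, gripper open.
Joint ranges: [-2.88, 2.88], [-0.31, 2.03], [-1.54, 1.56], [0.2, 2.42], [-1.41, 4.55], [0.19, 2.02], [-2.57, 2.57]. Speed limits (rad/s): [2.57, 2.57, 3.14, 3.14, 3.14, 3.14, 3.14].

### API

Orientations are given as a 3x3 rotation matrix whose columns are the frame's x, y, z axes.
In Python, from bench import arm gives the robot as it stands.
- The arm moves only by the shell command python3 -m creep 'ROWS'. ROWS is JSON, a list of rows, each an object of numbers: "x", "y", "z": the shift along the tool's x, y, z scaled (see below); "wx", "wy", "wz": the turn, a rotation vector about the tool's x, y, z scaled (see below); "claw": the finger opening in mm, from 0 to 85.4. In form: [{"x": .., "y": .., "z": .., "wx": .., "wy": .., "wz": .., "claw": ..}, ...]. A call has 1 to 12 rows; each row shifts and turns the pose as measured when the row begins, along the tool's axes as they then stand; what a row does not reach is not made up. The controller multiplies each number of a shift by 0.75 m and each number of a turn by pi/4 rad. A row lasts 1/12 s, in which the tool goes at most 41.7 mm and 7.16 degrees, less where a joint would pass 70% of its speed; a pose out of reach is approached as far as the arm can. A call with a number of a shift or a turn outside -1 to 1 is refused whole. A call with a gripper value outside its range is refused whole. The fingers move at their own pace and stop on an object; the grip force is fixed at half the most. Time passes only in rows, so rows that do not move let the fingers close. It gives the time, the measured TCP pose, the force and the opening at its end, in the units of the state.
- arm.get_obs(): the state, without advancing time (a new reading comes with each control period).
- arm.grab_frame(name): name is "side" or "top" or "wrist"; returns (picture, depth): 400x640x3 uint8, red, green, blue; 400x640 float32, m along the optical axis (not along the pixel's ray), 0 where there is no reading.
- arm.camera_info(name): a dict with "fx", "fy", "cx", "cy" (pixels), "origin" and "attitude" of the camera in the world; the wrist camera has in their place "tool_from_camera" (4x4, takes a point from camera to tool coordinates, whose origin is the TCP and whose axes are the tool frame's). Camera axes: x right, y down, z forward; pixel columns grow to the right and rows downward; lengths in m; the calibration is good to about 2 mm. A picture is of the moment at which its call begins: read the wrist's pose just before it. camera_info takes no time and is no camera call.
- arm.finish_job(): hands the job in, once; it reports no verdict.
The state is a dict: "time": time; "qpos": joint angles; "joint_velocities": joint speeds; "effort": joint torques, N m; "tcp_pos": TCP position; "eef_rot": TCP orientation; "wrist_force": force on the tool from outside, world axes, zero at the start; "wrist_torque": the same for the moment, N m; "finger_gap": opening from 0.0 (shut) to 1.0 (fully open).
Only numpy, scipy, OpenCV 4.12 (cv2) and the standard library are available. Lean on these libraries where they do the work, as an engineer would, in place of code of your own. Each camera call takes 0.05 s, during which the arm holds its last target.

### The job

Get the patio heater's control unit ready for lighting: take the pale heat-shield board from its wooden stand and slide it upright into the slot of the unit until it sits fully home, and let go of it; then turn the black knob so that its keyed socket matches the D-shaped shaft, push it fully onto the shaft, and press it right down against the spring. Finish while still holding the knob pressed down, and leave the other tools on the bench where they are.

Things in the scene. Friction and masses are not known exactly. Their poses are not given: they have to be found in the camera images.
- shield_center (a point): Centre (half-way up) of the loose pale heat-shield board, 100 long (x axis) x 8 thick (y) x 90 high (z), about 120 g. It stands upright on a long edge in the wooden stand, 20 mm deep in its slot; 70 mm of it shows above. It may go into the unit's slot with either end first.
- stand: Fixed wooden stand, 140 (x) x 60 (y) x 30 high, origin at its underside, with a slot along x (1.5 mm play on each side, floor 10 mm above the bench) that holds the board at the start.
- unit: Fixed control unit, a box 160 (x) x 220 (y) x 70 high, origin at its underside, z up. Top green, with a grey strip at the slot, which lies 80 mm from the origin on the +y side; the shaft stands 35 mm from it on the -y side. A brass cup 8 mm high stands between them.
- slot (a point): Centre of the slot's mouth in the unit's top, 70 mm above the bench. The slot runs along x, 102 long x 10 wide (y), 25 mm deep with a flat floor and a 2 mm chamfer at the mouth. With the board home, its centre is 20 mm above this point. z is up.
- knob_center (a point): Centre (half-way up) of the loose black knob, 80 g, upright, 52 high: hub of 40 diameter up to 21 mm, above it a bar grip 38 long (x) x 14 thick (y). The underside has a D socket 18 deep, radius 9, its flat 5 mm from the axis on the +x side. A white line on the bar's top (+x half only) and a white stripe down its +x end mark that side. Fit it with its +x along the shaft's +x.
- shaft_tip (a point): Top centre of the upright brass D-shaft: radius 8, flat 4 mm from the axis facing +x (white mark on the unit's top on that side), top 4 mm tapered. Axes parallel to the unit's; it does not turn. Unpressed it is 24 mm above the unit's top. Knob fully on: the socket's end rests on the tip, and the knob's centre is 8 mm above this point.
- shaft (a joint): How far the shaft is pressed down, in m: 0 free, 0.005 at the bottom stop. A spring pushes it back up with about 3 N at the start and 7 N at the stop.
- screwdriver: Blue-handled screwdriver lying on the bench, 190 long; leave alone.
- hex_holder: Black hex key holder, 50 x 110 x 22 with keys standing up to 80 mm; leave alone. Origin at its underside.
- level: Stainless spirit level, 25 x 300 x 50; leave alone. Origin at its underside.
- clamp: Green plastic bar clamp lying flat, 160 x 90 x 26; leave alone. Origin at the middle of the bar's underside.
- plug_bin: Yellow bin of wall plugs, 100 x 120 x 50, front lip to 68 mm; leave alone. Origin at its underside.
- tape: Orange tape measure case, 65 x 35 x 60; leave alone. Origin at its underside.

How it is judged:
By the outcome, as a careful person would: the job done as asked, in the order asked, and still so for the second after the job is handed in, while the arm keeps its last pose, push and grip.
It also fails if it takes over 54 s, if anything falls off the work surface, if the arm or the gripper's body presses on something with over 40 N, if the wrist force passes 120 N, or if a joint passes its speed limit or range.

## Working session

There is one attempt and no reset: what is moved stays moved. The work goes in short steps, Python scripts to look and compute and a shell command to move; the robot and the scene stay as the last step left them, time stands still between calls to the robot, and variables do not carry over. Pictures are saved under pics/ and viewed, and the job is handed in when it is done.

```bash
ls; mkdir -p pics
python3 - <<'E'
from bench import arm
import cv2,numpy as np
np.set_printoptions(precision=4,suppress=True)
o=arm.get_obs();print(o['time'],o['tcp_pos'],o['eef_rot'],o['finger_gap'],o['wrist_force'])
for n in ['side','top','wrist']:
    p,d=arm.grab_frame(n);cv2.imwrite(f'pics/{n}0.png',p[:,:,::-1]);np.save(f'pics/{n}0.npy',d);print(n,arm.camera_info(n))
E
```

```text
pics
0.0 [0.2372 0.6045 0.2473] [[ 0.3651 -0.0008 -0.931 ]
 [ 0.931  -0.0017  0.3651]
 [-0.0019 -1.      0.0001]] 1.0033098660420148 [ 0.1635  0.671  -0.248 ]
side {'fx': 396.46099151513295, 'fy': 396.46099151513295, 'cx': 316.7499288741323, 'cy': 199.97691937818476, 'origin': array([ 0.2   , -0.7948,  0.7309]), 'attitude': array([[ 0.9025, -0.2585,  0.3445],
       [-0.4306, -0.5258,  0.7335],
       [-0.0085, -0.8104, -0.5859]])}
top {'fx': 377.38752728955427, 'fy': 377.38752728955427, 'cx': 324.23174648074354, 'cy': 200.60461526780617, 'origin': array([ 0.3936, -0.0024,  1.0647]), 'attitude': array([[-0.023 , -0.9829,  0.1829],
       [-0.9997,  0.0226, -0.0044],
       [ 0.0002, -0.1829, -0.9831]])}
wrist {'fx': 290.1318423395833, 'fy': 290.1318423395833, 'cx': 319.90433114597056, 'cy': 195.40882675579934, 'tool_from_camera': array([[ 1.    , -0.0004,  0.0005, -0.0004],
       [-0.0006, -0.2703,  0.9628, -0.1272],
       [-0.0002, -0.9628, -0.2703,  0.0679],
       [ 0.    ,  0.    ,  0.    ,  1.    ]])}
```

View pics/side0.png

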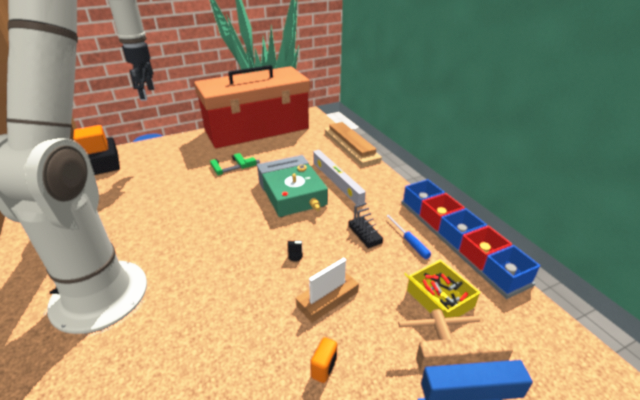

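View pics/top0.png

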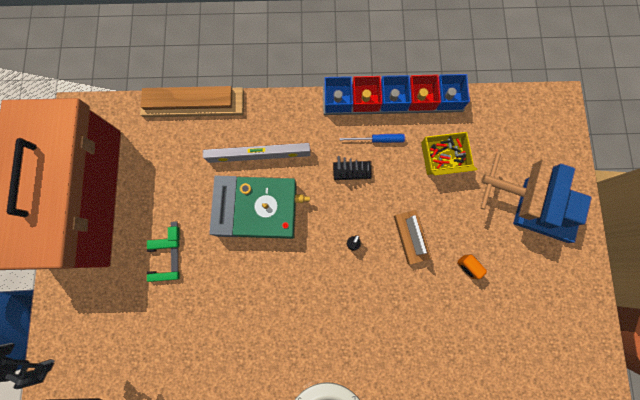

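View pics/wrist0.png

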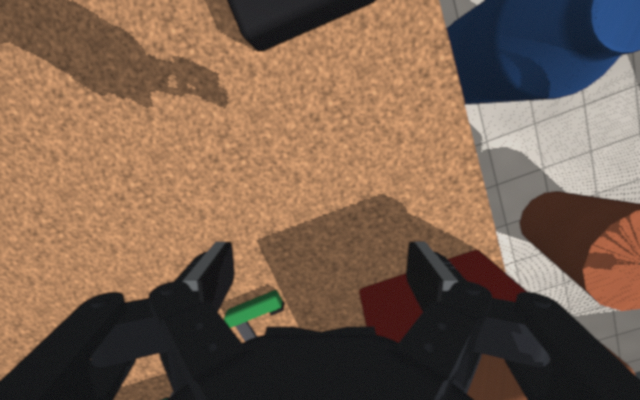

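```bash
cat > h.py <<'E'
import numpy as np,cv2
from scipy.spatial.transform import Rotation as R
np.set_printoptions(precision=4,suppress=True)
from bench import arm
def cam(name,obs=None):
    c=arm.camera_info(name); K=np.array([[c['fx'],0,c['cx']],[0,c['fy'],c['cy']],[0,0,1]])
    if name=='wrist':
        T=np.eye(4);T[:3,:3]=obs['eef_rot'];T[:3,3]=obs['tcp_pos'];T=T@c['tool_from_camera'];return K,T[:3,:3],T[:3,3]
    return K,np.array(c['attitude']),np.array(c['origin'])
def onplane(C,px,z):
    K,A,o=C; px=np.atleast_2d(px).astype(float)
    r=np.c_[px,np.ones(len(px))]@np.linalg.inv(K).T@A.T
    return o+r*((z-o[2])/r[:,2])[:,None]
def cloud(C,d):
    K,A,o=C;v,u=np.mgrid[:d.shape[0],:d.shape[1]]
    p=np.stack([(u-K[0,2])/K[0,0]*d,(v-K[1,2])/K[1,1]*d,d],-1)
    return p@A.T+o
def proj(C,P):
    K,A,o=C;q=(np.atleast_2d(P)-o)@A@K.T
    return q[:,:2]/q[:,2:]
def shot(tag):
    o=arm.get_obs();p,d=arm.grab_frame('wrist')
    cv2.imwrite(f'pics/{tag}.png',p[:,:,::-1]);np.save(f'pics/{tag}.npy',d)
    import pickle;pickle.dump(o,open(f'pics/{tag}.pkl','wb'))
    return o,p,d
def tomove(o,target,Rt=None):
    """tool-frame numbers for shift (units of .75m) and turn (pi/4)"""
    Rm=np.array(o['eef_rot']);s=Rm.T@(np.array(target)-o['tcp_pos'])/.75
    w=None if Rt is None else R.from_matrix(Rm.T@Rt).as_rotvec()/(np.pi/4)
    return s,w
E
python3 - <<'E'
from h import *
C=cam('top');p=cv2.imread('pics/top0.png');d=np.load('pics/top0.npy');P=cloud(C,d)
hsv=cv2.cvtColor(p,cv2.COLOR_BGR2HSV)
def show(n,m):
    q=P[m];print(n,m.sum(),q.mean(0),q.min(0),q.max(0))
    r=cv2.minAreaRect(q[:,:2].astype(np.float32)*1000);print('  rect',r)
win=lambda a,b,c,e:(np.mgrid[:400,:640][0]>=b)&(np.mgrid[:400,:640][0]<e)&(np.mgrid[:400,:640][1]>=a)&(np.mgrid[:400,:640][1]<c)
show('unit',win(195,165,300,245)&(P[:,:,2]>.06)&(P[:,:,2]<.075))
show('shield',win(390,200,435,275)&(P[:,:,2]>.07))
show('knob',win(335,225,375,260)&(P[:,:,2]>.035))
show('stand',win(390,200,435,275)&(P[:,:,2]>.022)&(P[:,:,2]<.035))
cv2.imwrite('pics/t1.png',cv2.resize(p[165:275,200:440],None,fx=3.3,fy=3.3,interpolation=cv2.INTER_CUBIC))
E
```

```text
unit 4602 [0.5678 0.1828 0.0688] [0.486  0.0712 0.0601] [0.6576 0.299  0.075 ]
  rect ((570.9822387695312, 185.53573608398438), (221.40122985839844, 161.00392150878906), 86.7323226928711)
shield 246 [ 0.4744 -0.2284  0.163 ] [ 0.3936 -0.2622  0.0704] [ 0.5303 -0.0024  1.0647]
  rect ((462.6072692871094, -125.15371704101562), (99.50281524658203, 263.3833312988281), 8.64234733581543)
knob 83 [ 0.4626 -0.0788  0.1239] [ 0.3936 -0.098   0.0352] [ 0.4866 -0.0024  1.0647]
  rect ((434.2246398925781, -53.47545623779297), (20.403223037719727, 128.82537841796875), 47.49409103393555)
stand 789 [ 0.4787 -0.2429  0.0286] [ 0.409  -0.291   0.0222] [ 0.5543 -0.2033  0.0348]
  rect ((481.4175109863281, -247.88035583496094), (139.8966064453125, 60.87089538574219), 13.021389961242676)
```

View pics/t1.png

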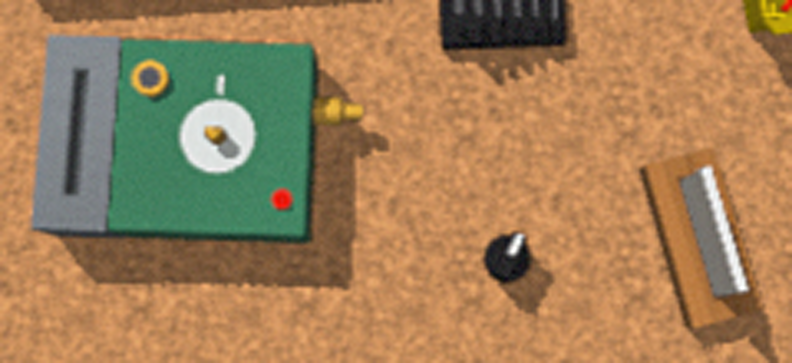

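```bash
python3 -m creep '[{"y":-0.03,"wy":-0.134,"claw":85},{"y":-0.03,"wy":-0.134,"claw":85},{"y":-0.03,"wy":-0.134,"claw":85}]'
python3 - <<'E'
from h import *
o=arm.get_obs();print(o['time'],o['tcp_pos'],o['eef_rot']);print(tomove(o,[0.55,0.21,0.3]))
E
```

```text
0.15 [0.2372 0.6046 0.2475] [[ 0.3651 -0.0006 -0.931 ]
 [ 0.931  -0.0014  0.3651]
 [-0.0015 -1.      0.0001]]
(array([-0.3377, -0.0695, -0.5804]), None)schema error: expected keys x, y, z, wx, wy, wz, claw
```

```bash
python3 -m creep '[{"x":0,"y":-0.03,"z":0,"wx":0,"wy":-0.134,"wz":0,"claw":85},{"x":0,"y":-0.03,"z":0,"wx":0,"wy":-0.134,"wz":0,"claw":85},{"x":0,"y":-0.03,"z":0,"wx":0,"wy":-0.134,"wz":0,"claw":85}]'
python3 - <<'E'
from h import *
o=arm.get_obs();print(o['time'],o['tcp_pos'],o['eef_rot']);print(tomove(o,[0.55,0.21,0.3]))
E
```

```text
time: 0.4
tcp_pos: [0.236, 0.6004, 0.3086]
eef_rot: [[0.048, -0.006, -0.999], [0.999, -0.016, 0.048], [-0.016, -1.0, 0.005]]
wrist_force: [-0.2, 0.8, -0.2]
finger_gap: 0.997
0.4 [0.236  0.6004 0.3086] [[ 0.0479 -0.006  -0.9988]
 [ 0.9987 -0.0159  0.048 ]
 [-0.0162 -0.9999  0.0052]]
(array([-0.4997,  0.0172, -0.4432]), None)
```

```bash
python3 -m creep '[{"x":-0.041,"y":0.001,"z":-0.037,"wx":0,"wy":0,"wz":0,"claw":85},{"x":-0.041,"y":0.001,"z":-0.037,"wx":0,"wy":0,"wz":0,"claw":85},{"x":-0.041,"y":0.001,"z":-0.037,"wx":0,"wy":0,"wz":0,"claw":85},{"x":-0.041,"y":0.001,"z":-0.037,"wx":0,"wy":0,"wz":0,"claw":85},{"x":-0.041,"y":0.001,"z":-0.037,"wx":0,"wy":0,"wz":0,"claw":85},{"x":-0.041,"y":0.001,"z":-0.037,"wx":0,"wy":0,"wz":0,"claw":85},{"x":-0.041,"y":0.001,"z":-0.037,"wx":0,"wy":0,"wz":0,"claw":85},{"x":-0.041,"y":0.001,"z":-0.037,"wx":0,"wy":0,"wz":0,"claw":85},{"x":-0.041,"y":0.001,"z":-0.037,"wx":0,"wy":0,"wz":0,"claw":85},{"x":-0.041,"y":0.001,"z":-0.037,"wx":0,"wy":0,"wz":0,"claw":85},{"x":-0.041,"y":0.001,"z":-0.037,"wx":0,"wy":0,"wz":0,"claw":85},{"x":-0.041,"y":0.001,"z":-0.037,"wx":0,"wy":0,"wz":0,"claw":85}]'
python3 - <<'E'
from h import *
o=arm.get_obs();print(o['time'],o['tcp_pos'],o['eef_rot'],o['joint_velocities']);print(tomove(o,[0.55,0.21,0.3]))
shot('w1');o=arm.get_obs();print(o['tcp_pos'],o['joint_velocities'])
E
```

```text
time: 1.4
tcp_pos: [0.5495, 0.2263, 0.303]
eef_rot: [[0.017, -0.01, -1.0], [1.0, -0.003, 0.017], [-0.003, -1.0, 0.01]]
wrist_force: [0.4, 0.7, -0.9]
finger_gap: 0.995
1.4 [0.5495 0.2263 0.303 ] [[ 0.0172 -0.01   -0.9998]
 [ 0.9998 -0.0029  0.0173]
 [-0.0031 -0.9999  0.01  ]] [ 0.5732  0.2526  0.2371 -0.3361  0.0073  0.0665  0.8272]
(array([-0.0217,  0.004 , -0.0011]), None)
[0.556  0.216  0.3022] [-0.0175 -0.0121  0.0254  0.0366  0.0272  0.003  -0.155 ]
```

View pics/w1.png

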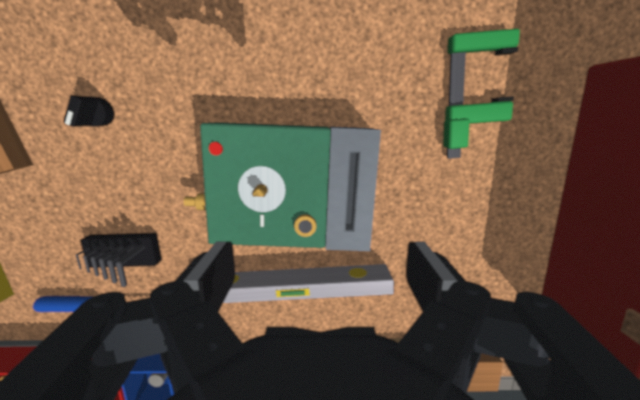

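Run:
```python
from h import *
o,p,d=shot('w2');C=cam('wrist',o);P=cloud(C,d);print(o['tcp_pos'],o['joint_velocities'])
hsv=cv2.cvtColor(p,cv2.COLOR_RGB2HSV)
# slot: dark within grey strip window
g=cv2.cvtColor(p,cv2.COLOR_RGB2GRAY)
top=(P[:,:,2]>.062)&(P[:,:,2]<.078)
W=np.zeros_like(top);W[110:260,180:400]=1
n,l,st,_=cv2.connectedComponentsWithStats((top&W).astype(np.uint8));k=1+st[1:,4].argmax()
c=max(cv2.findContours((l==k).astype(np.uint8),cv2.RETR_EXTERNAL,cv2.CHAIN_APPROX_NONE)[0],key=cv2.contourArea)
q=onplane(C,c[:,0],.07)[:,:2]*1000;print('unit',cv2.minAreaRect(q.astype(np.float32)),np.median(P[l==k][:,2]))
W2=np.zeros_like(top);W2[140:240,338:366]=1
m=((g<75)&W2).astype(np.uint8)
n,l,st,_=cv2.connectedComponentsWithStats(m);k=1+st[1:,4].argmax();print(st[k])
c=max(cv2.findContours((l==k).astype(np.uint8),cv2.RETR_EXTERNAL,cv2.CHAIN_APPROX_NONE)[0],key=cv2.contourArea)
q=onplane(C,c[:,0],.07)[:,:2]*1000;print('slot',cv2.minAreaRect(q.astype(np.float32)))
# shaft
m=((hsv[:,:,0]>12)&(hsv[:,:,0]<28)&(hsv[:,:,1]>110)).astype(np.uint8);m[:,:235]=0;m[:,290:]=0;m[:165]=0;m[212:]=0
v,u=np.nonzero(m);print('brass',u.min(),u.max(),v.min(),v.max());print(P[v,u][:, :].round(3)[::6])
cv2.imwrite('pics/w2c.png',cv2.resize(p[110:260,180:400,::-1],None,fx=3.5,fy=3.5,interpolation=cv2.INTER_CUBIC))
```

```text
[0.556  0.216  0.3022] [-0.0175 -0.0121  0.0254  0.0366  0.0272  0.003  -0.155 ]
unit ((572.5556640625, 185.1683349609375), (219.41751098632812, 160.8538055419922), 86.76820373535156) 0.07159520272807682
[356 147  10  77 287]
slot ((576.7395629882812, 265.9478759765625), (8.272080421447754, 99.61121368408203), 86.36363983154297)
brass 263 274 180 190
[[0.562 0.15  0.083]
 [0.563 0.152 0.087]
 [0.563 0.15  0.093]
 [0.565 0.156 0.082]
 [0.564 0.154 0.093]
 [0.564 0.148 0.096]
 [0.565 0.155 0.093]
 [0.566 0.148 0.095]
 [0.566 0.155 0.093]
 [0.567 0.148 0.095]
 [0.568 0.155 0.093]
 [0.568 0.148 0.096]
 [0.489 0.218 0.43 ]
 [0.57  0.149 0.095]
 [0.57  0.156 0.095]
 [0.57  0.15  0.096]
 [0.571 0.157 0.094]]
```

View pics/w2c.png

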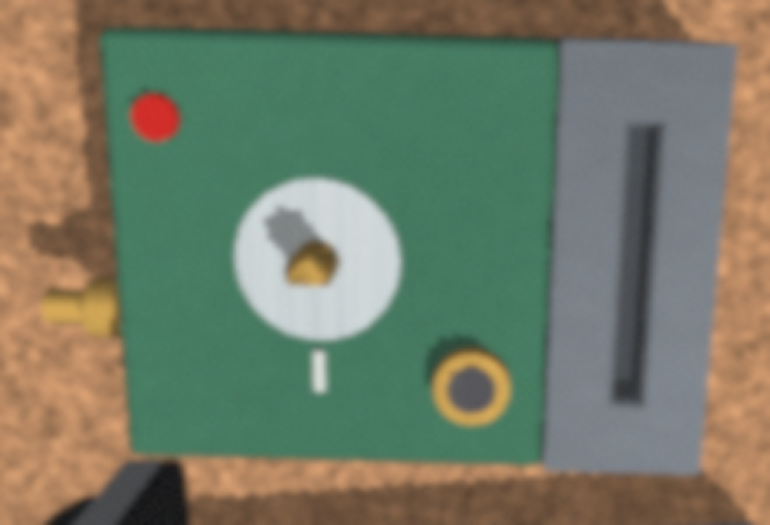

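Run:
```python
from h import *
o=arm.get_obs()
print(R.from_matrix(o['eef_rot']).as_matrix(),tomove(o,[0.475,-0.235,.27]))
```

```text
[[ 0.0305 -0.0087 -0.9995]
 [ 0.9995 -0.0076  0.0306]
 [-0.0079 -0.9999  0.0084]] (array([-0.6075,  0.0482,  0.0861]), None)
```

```bash
python3 -m creep '[{"x":-0.052,"y":0.004,"z":0.007,"wx":0,"wy":0,"wz":0,"claw":85},{"x":-0.052,"y":0.004,"z":0.007,"wx":0,"wy":0,"wz":0,"claw":85},{"x":-0.052,"y":0.004,"z":0.007,"wx":0,"wy":0,"wz":0,"claw":85},{"x":-0.052,"y":0.004,"z":0.007,"wx":0,"wy":0,"wz":0,"claw":85},{"x":-0.052,"y":0.004,"z":0.007,"wx":0,"wy":0,"wz":0,"claw":85},{"x":-0.052,"y":0.004,"z":0.007,"wx":0,"wy":0,"wz":0,"claw":85},{"x":-0.052,"y":0.004,"z":0.007,"wx":0,"wy":0,"wz":0,"claw":85},{"x":-0.052,"y":0.004,"z":0.007,"wx":0,"wy":0,"wz":0,"claw":85},{"x":-0.052,"y":0.004,"z":0.007,"wx":0,"wy":0,"wz":0,"claw":85},{"x":-0.052,"y":0.004,"z":0.007,"wx":0,"wy":0,"wz":0,"claw":85},{"x":-0.052,"y":0.004,"z":0.007,"wx":0,"wy":0,"wz":0,"claw":85},{"x":-0.052,"y":0.004,"z":0.007,"wx":0,"wy":0,"wz":0,"claw":85}]'
python3 - <<'E'
from h import *
o=arm.get_obs()
a=np.radians(103);Rt=np.array([[np.cos(a),0,-np.sin(a)],[np.sin(a),0,np.cos(a)],[0,-1,0]])
print(o['time'],o['tcp_pos'],tomove(o,[0.475,-0.235,.27],Rt))
E
```

```text
time: 2.5
tcp_pos: [0.4732, -0.2481, 0.2643]
eef_rot: [[0.017, -0.01, -1.0], [1.0, 0.0, 0.017], [0.0, -1.0, 0.01]]
wrist_force: [1.8, -0.1, 0.1]
finger_gap: 0.994
2.5 [ 0.4732 -0.2481  0.2643] (array([ 0.0175, -0.0076, -0.002 ]), array([-0.0131, -0.3102,  0.0017]))
```

```bash
python3 -m creep '[{"x":0,"y":0,"z":0,"wx":-0.01,"wy":-0.1,"wz":0,"claw":85},{"x":0,"y":0,"z":0,"wx":0,"wy":-0.1,"wz":0,"claw":85},{"x":0.0,"y":0,"z":0,"wx":0,"wy":-0.1,"wz":0,"claw":85},{"x":0,"y":0,"z":0,"wx":0,"wy":0,"wz":0,"claw":85}]'
python3 - <<'E'
from h import *
o,p,d=shot('w3');print(o['joint_velocities'])
E
```

```text
time: 2.83
tcp_pos: [0.4669, -0.2616, 0.2621]
eef_rot: [[-0.207, -0.007, -0.978], [0.978, -0.003, -0.207], [-0.002, -1.0, 0.008]]
wrist_force: [-0.3, 0.5, -0.5]
finger_gap: 0.993
[ 0.0097  0.0042  0.0167  0.0025  0.0016 -0.0005 -0.0868]
```

View pics/w3.png

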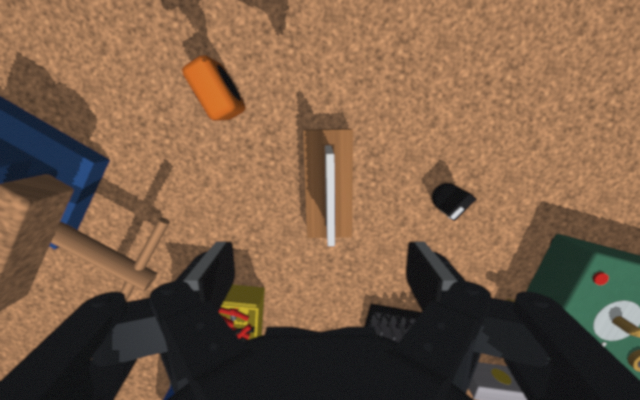

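Run:
```python
from h import *
import pickle
o=pickle.load(open('pics/w3.pkl','rb'));d=np.load('pics/w3.npy');p=cv2.imread('pics/w3.png')
C=cam('wrist',o);P=cloud(C,d)
W=np.zeros(d.shape,bool);W[120:260,295:360]=1
m=W&(P[:,:,2]>.085)&(P[:,:,2]<.12)&(d>.1)
v,u=np.nonzero(m);print(u.min(),u.max(),v.min(),v.max(),np.median(P[m][:,2]))
def cont(m,z):
    c=max(cv2.findContours(m.astype(np.uint8),cv2.RETR_EXTERNAL,cv2.CHAIN_APPROX_NONE)[0],key=cv2.contourArea)
    q=onplane(C,c[:,0],z)[:,:2]*1000;return cv2.minAreaRect(q.astype(np.float32))
print('board',cont(m,.1))
m2=W&(P[:,:,2]>.02)&(P[:,:,2]<.04);print('stand',cont(m2|m,.03))
# white top mask
w=(p.min(2)>165)&W;print('white',cont(w,.1));v,u=np.nonzero(w);print(u.min(),u.max(),v.min(),v.max())
# edges: fit line through white centre per row
rows=np.arange(160,240);cs=[u[v==r].mean() for r in rows]
q=onplane(C,np.c_[cs,rows],.1);f=np.polyfit(q[:,0],q[:,1],1);print('yaw',np.degrees(np.arctan(f[0])),'y at x=.475',np.polyval(f,.475))
cv2.imwrite('pics/w3c.png',cv2.resize(p[120:260,290:500],None,fx=3.5,fy=3.5,interpolation=cv2.INTER_CUBIC))
```

```text
325 334 152 245 0.10156281756902352
board ((481.9270324707031, -248.88084411621094), (100.75645446777344, 8.159116744995117), 13.269868850708008)
stand ((488.46044921875, -247.2015380859375), (152.51380920410156, 60.24708938598633), 13.031813621520996)
white ((482.72955322265625, -247.86776733398438), (98.67728424072266, 7.476561069488525), 12.646538734436035)
327 334 154 245
yaw 13.110953923395487 y at x=.475 -0.2498672698037597
```

View pics/w3c.png

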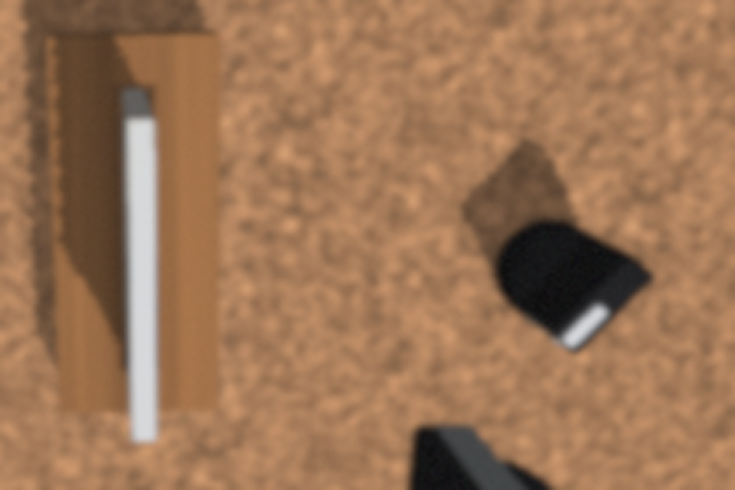

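```bash
cat >> h.py <<'E'
def plan(target,yaw):
    a=np.radians(yaw);Rt=np.array([[np.cos(a),0,-np.sin(a)],[np.sin(a),0,np.cos(a)],[0,-1,0]])
    o=arm.get_obs();s,w=tomove(o,target,Rt)
    print('t',o['time'],'tcp',o['tcp_pos'],'gap',o['finger_gap'],'F',o['wrist_force'],'vel',abs(o['joint_velocities']).max(),'\nshift',s,'turn',w, 'yaw',np.degrees(np.arctan2(o['eef_rot'][1,0],o['eef_rot'][0,0])))
E
python3 -c "
from h import *
plan([.482,-.2484,.075],103.1)"
```

```text
t 2.8833 tcp [ 0.4669 -0.2615  0.2621] gap 0.9940779868867565 F [-0.0734 -0.3466 -0.6676] vel 0.04798938326679824 
shift [ 0.0136  0.2492 -0.0253] turn [-0.0101 -0.0308 -0.0024] yaw 101.71652310352204
```

```bash
python3 -m creep '[{"x":0.0136,"y":0.03,"z":-0.0253,"wx":-0.01,"wy":-0.031,"wz":-0.002,"claw":85},{"x":0,"y":0.05,"z":0,"wx":0,"wy":0,"wz":0,"claw":85},{"x":0,"y":0.04,"z":0,"wx":0,"wy":0,"wz":0,"claw":85},{"x":0,"y":0,"z":0,"wx":0,"wy":0,"wz":0,"claw":85}]'; python3 -c "
from h import *
plan([.482,-.2484,.075],103.1)"
```

```text
time: 3.22
tcp_pos: [0.4872, -0.247, 0.1724]
eef_rot: [[-0.218, 0.008, -0.976], [0.976, -0.003, -0.218], [-0.005, -1.0, -0.007]]
wrist_force: [-1.2, 1.0, -0.2]
finger_gap: 0.995
t 3.2167 tcp [ 0.4872 -0.247   0.1724] gap 0.9950024915933474 F [-1.2387  0.9784 -0.2478] vel 0.06545752148336371 
shift [0.0003 0.1299 0.0081] turn [ 0.0093 -0.0111 -0.0063] yaw 102.60079218358713
```

```bash
python3 -m creep '[{"x":0,"y":0.04,"z":0.008,"wx":0.009,"wy":-0.011,"wz":-0.006,"claw":85},{"x":0,"y":0.03,"z":0,"wx":0,"wy":0,"wz":0,"claw":85},{"x":0,"y":0.02,"z":0,"wx":0,"wy":0,"wz":0,"claw":85},{"x":0,"y":0.01,"z":0,"wx":0,"wy":0,"wz":0,"claw":85},{"x":0,"y":0,"z":0,"wx":0,"wy":0,"wz":0,"claw":85},{"x":0,"y":0,"z":0,"wx":0,"wy":0,"wz":0,"claw":85}]'; python3 -c "
from h import *
plan([.482,-.2484,.075],103.1)"
```

```text
time: 3.72
tcp_pos: [0.4852, -0.2468, 0.1]
eef_rot: [[-0.221, 0.003, -0.975], [0.975, -0.001, -0.221], [-0.002, -1.0, -0.002]]
wrist_force: [-0.6, -1.7, 0.6]
finger_gap: 0.995
t 3.7167 tcp [ 0.4852 -0.2468  0.1   ] gap 0.9954514415561007 F [-0.5594 -1.7257  0.5789] vel 0.010700174197509887 
shift [-0.0011  0.0333  0.0047] turn [ 0.0031 -0.0069 -0.002 ] yaw 102.79158958044641
```

```bash
python3 -m creep '[{"x":-0.001,"y":0.018,"z":0.005,"wx":0.003,"wy":-0.007,"wz":-0.002,"claw":85},{"x":0,"y":0.016,"z":0,"wx":0,"wy":0,"wz":0,"claw":85},{"x":0,"y":0,"z":0,"wx":0,"wy":0,"wz":0,"claw":85},{"x":0,"y":0,"z":0,"wx":0,"wy":0,"wz":0,"claw":85}]'; python3 -c "
from h import *
plan([.482,-.2484,.075],103.1)
shot('w4')"
```

```text
time: 4.05
tcp_pos: [0.4847, -0.2499, 0.0766]
eef_rot: [[-0.226, 0.007, -0.974], [0.974, -0.003, -0.226], [-0.005, -1.0, -0.006]]
wrist_force: [-0.3, -0.4, 0.1]
finger_gap: 0.994
t 4.05 tcp [ 0.4847 -0.2499  0.0766] gap 0.99363098104125 F [-0.2665 -0.4128  0.1472] vel 0.01611068570502344 
shift [0.0027 0.002  0.003 ] turn [ 0.0071 -0.0003 -0.006 ] yaw 103.08428075353198
```

View pics/w4.png

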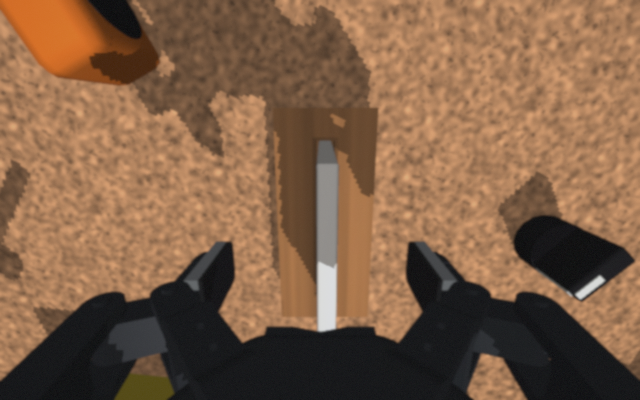

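```bash
python3 -m creep '[{"x":0.003,"y":0.002,"z":0.003,"wx":0.007,"wy":0,"wz":-0.006,"claw":85},{"x":0,"y":0,"z":0,"wx":0,"wy":0,"wz":0,"claw":40},{"x":0,"y":0,"z":0,"wx":0,"wy":0,"wz":0,"claw":20},{"x":0,"y":0,"z":0,"wx":0,"wy":0,"wz":0,"claw":0},{"x":0,"y":0,"z":0,"wx":0,"wy":0,"wz":0,"claw":0},{"x":0,"y":0,"z":0,"wx":0,"wy":0,"wz":0,"claw":0},{"x":0,"y":0,"z":0,"wx":0,"wy":0,"wz":0,"claw":0},{"x":0,"y":0,"z":0,"wx":0,"wy":0,"wz":0,"claw":0}]'; python3 -c "
from h import *
plan([.482,-.2484,.075],103.1)
shot('w5')"
```

```text
time: 4.77
tcp_pos: [0.4826, -0.2485, 0.0764]
eef_rot: [[-0.226, 0.002, -0.974], [0.974, -0.001, -0.226], [-0.001, -1.0, -0.001]]
wrist_force: [0.5, -0.5, -0.4]
finger_gap: 0.088
t 4.7667 tcp [ 0.4826 -0.2485  0.0764] gap 0.08840267586358255 F [ 0.5485 -0.486  -0.3945] vel 0.0019269557045647266 
shift [0.0003 0.0019 0.0008] turn [ 0.0017 -0.0007 -0.0011] yaw 103.06738172515868
```

View pics/w5.png

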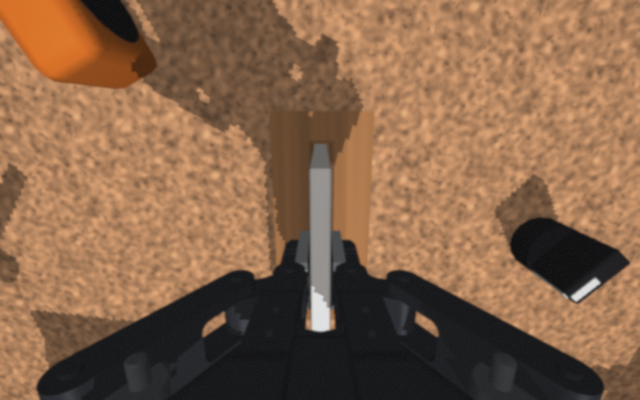

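```bash
python3 -c "
from h import *
import pickle
o=pickle.load(open('pics/w5.pkl','rb'));d=np.load('pics/w5.npy');C=cam('wrist',o);P=cloud(C,d)
print([ (r,P[r,320]) for r in range(162,178)])
q=onplane(C,[[320,168.5]],.1)[0];print(q,(q-o['tcp_pos'])@o['eef_rot'])
"
python3 -m creep '[{"x":0,"y":-0.02,"z":0,"wx":0,"wy":0,"wz":0,"claw":0},{"x":0,"y":-0.03,"z":0,"wx":0,"wy":0,"wz":0,"claw":0},{"x":0,"y":-0.05,"z":0,"wx":0,"wy":0,"wz":0,"claw":0},{"x":0,"y":-0.05,"z":0,"wx":0,"wy":0,"wz":0,"claw":0},{"x":0,"y":-0.03,"z":0,"wx":0,"wy":0,"wz":0,"claw":0},{"x":0,"y":0,"z":0,"wx":0,"wy":0,"wz":0,"claw":0}]'; python3 -c "
from h import *
plan([.577,.2653,.21],86.75)"
```

```text
[(162, array([ 0.4344, -0.2602,  0.0877])), (163, array([ 0.4343, -0.2603,  0.0904])), (164, array([ 0.4342, -0.2603,  0.0937])), (165, array([ 0.4344, -0.2602,  0.0945])), (166, array([ 0.4342, -0.2603,  0.0981])), (167, array([ 0.4343, -0.2603,  0.0996])), (168, array([ 0.4344, -0.2602,  0.1009])), (169, array([ 0.4346, -0.2602,  0.1018])), (170, array([ 0.435 , -0.2601,  0.1013])), (171, array([ 0.4353, -0.26  ,  0.1019])), (172, array([ 0.4358, -0.2599,  0.1011])), (173, array([ 0.4359, -0.2599,  0.1025])), (174, array([ 0.4364, -0.2598,  0.1015])), (175, array([ 0.4367, -0.2597,  0.1017])), (176, array([ 0.437 , -0.2596,  0.1018])), (177, array([ 0.4374, -0.2596,  0.102 ]))]
[ 0.4347 -0.2602  0.1   ] [-0.0006 -0.0237  0.0493]
time: 5.32
tcp_pos: [0.4799, -0.2464, 0.213]
eef_rot: [[-0.227, -0.007, -0.974], [0.974, 0.004, -0.227], [0.006, -1.0, 0.005]]
wrist_force: [1.0, -0.5, -0.8]
finger_gap: 0.085
t 5.3167 tcp [ 0.4799 -0.2464  0.213 ] gap 0.08524205856999846 F [ 1.0176 -0.4915 -0.8206] vel 0.03141478977947915 
shift [ 0.6351  0.0062 -0.2808] turn [-0.0079  0.3635  0.0064] yaw 103.10847002009803
```

```bash
python3 -m creep '[{"x":0,"y":0,"z":0,"wx":-0.008,"wy":0.091,"wz":0.006,"claw":0},{"x":0,"y":0,"z":0,"wx":0,"wy":0.091,"wz":0,"claw":0},{"x":0,"y":0,"z":0,"wx":0,"wy":0.091,"wz":0,"claw":0},{"x":0,"y":0,"z":0,"wx":0,"wy":0.091,"wz":0,"claw":0},{"x":0,"y":0,"z":0,"wx":0,"wy":0,"wz":0,"claw":0}]'; python3 -c "
from h import *
plan([.577,.2653,.21],86.75)"
```

```text
time: 5.73
tcp_pos: [0.4792, -0.2463, 0.2123]
eef_rot: [[0.07, 0.002, -0.998], [0.998, 0.0, 0.07], [0.0, -1.0, -0.002]]
wrist_force: [0.2, -0.5, -0.6]
finger_gap: 0.09
t 5.7333 tcp [ 0.4792 -0.2463  0.2123] gap 0.09027924922004087 F [ 0.2489 -0.5085 -0.5572] vel 0.07518766170728335 
shift [ 0.6896  0.0035 -0.0822] turn [ 0.0024 -0.0172  0.0004] yaw 85.97542071598548
```

```bash
python3 -m creep '[{"x":0.05,"y":0,"z":-0.006,"wx":0,"wy":-0.017,"wz":0,"claw":0},{"x":0.055,"y":0,"z":-0.006,"wx":0,"wy":0,"wz":0,"claw":0},{"x":0.055,"y":0,"z":-0.006,"wx":0,"wy":0,"wz":0,"claw":0},{"x":0.055,"y":0,"z":-0.006,"wx":0,"wy":0,"wz":0,"claw":0},{"x":0.055,"y":0,"z":-0.006,"wx":0,"wy":0,"wz":0,"claw":0},{"x":0.055,"y":0,"z":-0.006,"wx":0,"wy":0,"wz":0,"claw":0},{"x":0.055,"y":0,"z":-0.006,"wx":0,"wy":0,"wz":0,"claw":0},{"x":0.055,"y":0,"z":-0.006,"wx":0,"wy":0,"wz":0,"claw":0},{"x":0.055,"y":0,"z":-0.006,"wx":0,"wy":0,"wz":0,"claw":0},{"x":0.055,"y":0,"z":-0.006,"wx":0,"wy":0,"wz":0,"claw":0},{"x":0.055,"y":0,"z":-0.006,"wx":0,"wy":0,"wz":0,"claw":0}, {"x":0.03,"y":0,"z":-0.005,"wx":0,"wy":0,"wz":0,"claw":0}]'; python3 -c "
from h import *
plan([.577,.2653,.21],86.75)"
```

```text
time: 6.73
tcp_pos: [0.552, 0.2224, 0.1995]
eef_rot: [[0.047, -0.012, -0.999], [0.999, -0.004, 0.047], [-0.005, -1.0, 0.011]]
wrist_force: [0.4, 0.9, -0.6]
finger_gap: 0.088
t 6.7333 tcp [0.552  0.2224 0.1995] gap 0.08771289444018912 F [ 0.4102  0.8868 -0.5554] vel 0.3890302121175311 
shift [ 0.0586 -0.0146 -0.0304] turn [-0.0145  0.0119 -0.0062] yaw 87.28569386853403
```

```bash
python3 -m creep '[{"x":0.04,"y":-0.01,"z":-0.03,"wx":-0.0145,"wy":0.012,"wz":-0.006,"claw":0},{"x":0.0,"y":0,"z":0,"wx":0,"wy":0,"wz":0,"claw":0},{"x":0.0,"y":0,"z":0,"wx":0,"wy":0,"wz":0,"claw":0}]'; python3 -c "
from h import *
plan([.577,.2653,.15],86.75)"
```

```text
time: 6.98
tcp_pos: [0.5728, 0.2619, 0.2026]
eef_rot: [[0.038, -0.005, -0.999], [0.999, 0.003, 0.038], [0.003, -1.0, 0.005]]
wrist_force: [-0.4, -0.5, -2.2]
finger_gap: 0.085
t 6.9833 tcp [0.5728 0.2619 0.2026] gap 0.08452417478884368 F [-0.4128 -0.4923 -2.2384] vel 0.06722201321546024 
shift [ 0.0046  0.0701 -0.0058] turn [-0.0069  0.0236  0.0037] yaw 87.81069760386173
```

```bash
python3 -m creep '[{"x":0.0045,"y":0.02,"z":-0.006,"wx":-0.007,"wy":0.024,"wz":0.004,"claw":0},{"x":0.0,"y":0.03,"z":0,"wx":0,"wy":0,"wz":0,"claw":0},{"x":0.0,"y":0.018,"z":0,"wx":0,"wy":0,"wz":0,"claw":0},{"x":0.0,"y":0,"z":0,"wx":0,"wy":0,"wz":0,"claw":0},{"x":0.0,"y":0,"z":0,"wx":0,"wy":0,"wz":0,"claw":0}]'; python3 -c "
from h import *
plan([.577,.2653,.15],86.75);shot('w6')
for n in ['side','top']:
    p,d=arm.grab_frame(n);cv2.imwrite(f'pics/{n}6.png',p[:,:,::-1]);np.save(f'pics/{n}6.npy',d)
    a,b={'side':((230,100),(350,230)),'top':((190,160),(320,250))}[n]
    cv2.imwrite(f'pics/{n}6c.png',cv2.resize(p[a[1]:b[1],a[0]:b[0],::-1],None,fx=4.5,fy=4.5,interpolation=cv2.INTER_CUBIC))
"
```

```text
time: 7.4
tcp_pos: [0.5765, 0.2639, 0.1472]
eef_rot: [[0.05, -0.002, -0.999], [0.999, -0.001, 0.05], [-0.001, -1.0, 0.002]]
wrist_force: [0.1, 0.4, -0.2]
finger_gap: 0.087
t 7.4 tcp [0.5765 0.2639 0.1472] gap 0.08672756633951835 F [ 0.0928  0.4423 -0.2178] vel 0.026550833195084597 
shift [ 0.0019 -0.0037 -0.0005] turn [-0.0024  0.0086 -0.0013] yaw 87.1363377296431
```

View pics/w6.png

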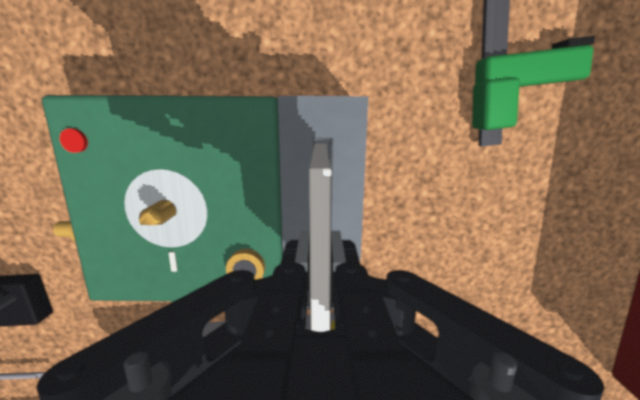

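View pics/side6c.png

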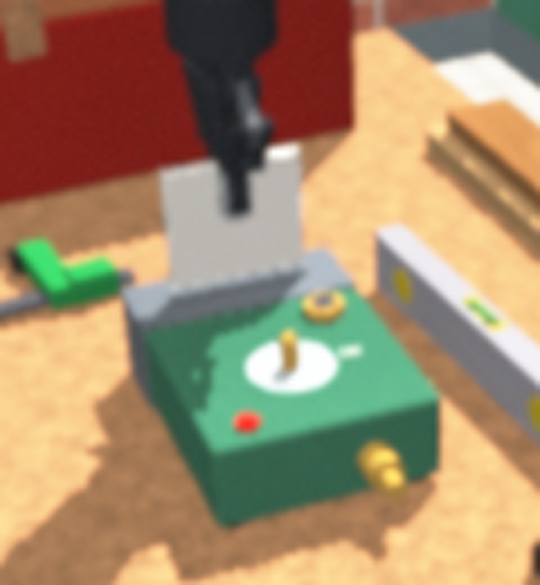

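View pics/top6c.png

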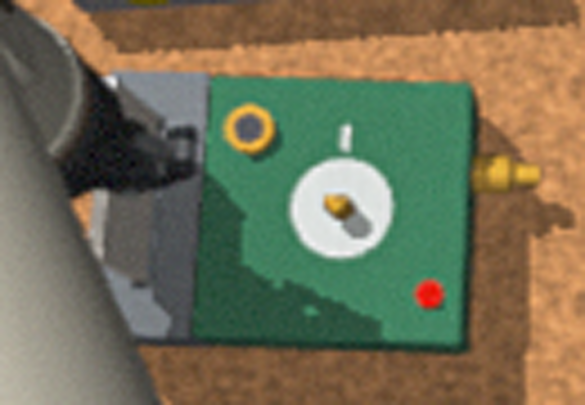

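```bash
python3 -c "
from h import *
import pickle
o=pickle.load(open('pics/w6.pkl','rb'));p=cv2.imread('pics/w6.png');C=cam('wrist',o)
x=np.array([np.cos(np.radians(-3.25)),np.sin(np.radians(-3.25)),0]);y=np.array([-x[1],x[0],0]);s=np.array([.577,.2653,.07])
for a,b in [(-51,-5),(-51,5),(-45,-5),(-45,5),(-51,0)]: print(a,b,proj(C,s+x*a/1e3+y*b/1e3))
cv2.imwrite('pics/w6c.png',cv2.resize(p[125:185,290:380],None,fx=8,fy=8,interpolation=cv2.INTER_CUBIC))
"
```

```text
-51 -5 [[315.9938 140.2354]]
-51 5 [[330.3811 140.3311]]
-45 -5 [[315.969  148.9224]]
-45 5 [[330.2421 149.0167]]
-51 0 [[323.1877 140.2832]]
```

View pics/w6c.png

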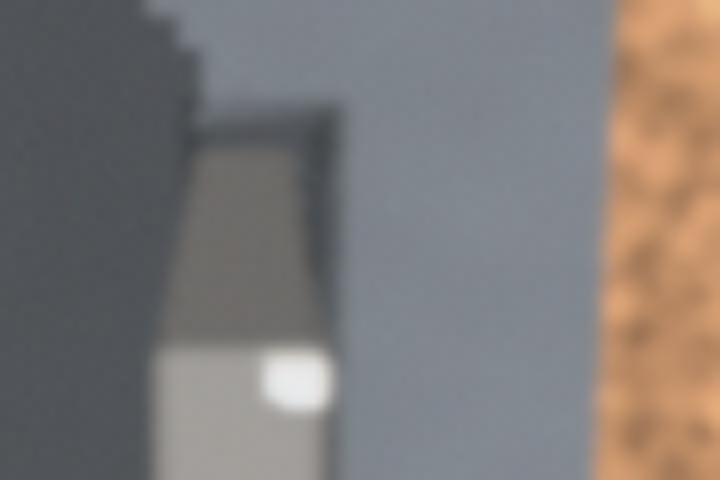

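```bash
python3 -m creep '[{"x":0.002,"y":0.0,"z":-0.0005,"wx":-0.002,"wy":0.009,"wz":-0.001,"claw":0},{"x":0.0,"y":0,"z":0,"wx":0,"wy":0,"wz":0,"claw":0},{"x":0.0,"y":0,"z":0,"wx":0,"wy":0,"wz":0,"claw":0}]'; python3 -c "
from h import *
plan([.577,.2653,.1114],86.75)"
```

```text
time: 7.8
tcp_pos: [0.5796, 0.2661, 0.1516]
eef_rot: [[0.059, 0.006, -0.998], [0.998, 0.003, 0.059], [0.003, -1.0, -0.006]]
wrist_force: [0.2, 0.7, -2.1]
finger_gap: 0.085
t 7.8 tcp [0.5796 0.2661 0.1516] gap 0.08515003863258543 F [ 0.1895  0.6594 -2.0873] vel 0.01248780480551279 
shift [-0.0015  0.0536  0.0037] turn [ 0.008 -0.003  0.004] yaw 86.61443557346674
```

```bash
python3 -m creep '[{"x":-0.0015,"y":0.01,"z":0.0037,"wx":0.008,"wy":-0.003,"wz":0.004,"claw":0},{"x":0.0,"y":0,"z":0,"wx":0,"wy":0,"wz":0,"claw":0},{"x":0.0,"y":0,"z":0,"wx":0,"wy":0,"wz":0,"claw":0}]'; python3 -c "
from h import *
plan([.577,.2653,.1114],86.75)"
```

```text
time: 8.05
tcp_pos: [0.5775, 0.2657, 0.1452]
eef_rot: [[0.056, 0.002, -0.998], [0.998, 0.001, 0.056], [0.001, -1.0, -0.002]]
wrist_force: [0.1, 0.1, -0.1]
finger_gap: 0.087
t 8.05 tcp [0.5775 0.2657 0.1452] gap 0.08679555579609888 F [ 0.1298  0.0696 -0.0893] vel 0.017901358537199513 
shift [-0.0006  0.045   0.0008] turn [0.0029 0.0006 0.0014] yaw 86.7752514330467
```

Aligned within 0.5 mm. Lower toward the mouth.

```bash
python3 -m creep '[{"x":-0.0006,"y":0.008,"z":0.0008,"wx":0.003,"wy":0.0006,"wz":0.0014,"claw":0},{"x":0.0,"y":0.006,"z":0,"wx":0,"wy":0,"wz":0,"claw":0},{"x":0.0,"y":0,"z":0,"wx":0,"wy":0,"wz":0,"claw":0}]'; python3 -c "
from h import *
plan([.577,.2653,.1114],86.75)"
```

```text
time: 8.3
tcp_pos: [0.5767, 0.2652, 0.1335]
eef_rot: [[0.057, -0.001, -0.998], [0.998, -0.0, 0.057], [-0.0, -1.0, 0.001]]
wrist_force: [-1.0, 0.4, -0.3]
finger_gap: 0.086
t 8.3 tcp [0.5767 0.2652 0.1335] gap 0.08596618735389461 F [-1.0088  0.4233 -0.2889] vel 0.005958408943373337 
shift [ 0.0002  0.0295 -0.0004] turn [-0.0007  0.0001 -0.0002] yaw 86.75290452389585
```

```bash
python3 -m creep '[{"x":0,"y":0.007,"z":0,"wx":0,"wy":0,"wz":0,"claw":0},{"x":0.0,"y":0.007,"z":0,"wx":0,"wy":0,"wz":0,"claw":0},{"x":0.0,"y":0.004,"z":0,"wx":0,"wy":0,"wz":0,"claw":0},{"x":0.0,"y":0,"z":0,"wx":0,"wy":0,"wz":0,"claw":0}]'; python3 -c "
from h import *
plan([.577,.2653,.1114],86.75)"
```

```text
time: 8.63
tcp_pos: [0.5762, 0.265, 0.1176]
eef_rot: [[0.057, -0.002, -0.998], [0.998, -0.001, 0.057], [-0.001, -1.0, 0.002]]
wrist_force: [0.8, 0.8, -0.4]
finger_gap: 0.085
t 8.6333 tcp [0.5762 0.265  0.1176] gap 0.0849156051822579 F [ 0.8212  0.833  -0.373 ] vel 0.0015411819914218482 
shift [ 0.0005  0.0083 -0.001 ] turn [-0.0023  0.0002 -0.001 ] yaw 86.75722133915265
```

```bash
python3 -m creep '[{"x":0,"y":0.005,"z":0,"wx":0,"wy":0,"wz":0,"claw":0},{"x":0.0,"y":0.004,"z":0,"wx":0,"wy":0,"wz":0,"claw":0},{"x":0.0,"y":0.003,"z":0,"wx":0,"wy":0,"wz":0,"claw":0},{"x":0.0,"y":0.003,"z":0,"wx":0,"wy":0,"wz":0,"claw":0}]'; python3 -c "
from h import *
plan([.577,.2653,.1114],86.75)"
```

```text
time: 8.97
tcp_pos: [0.5766, 0.2656, 0.1113]
eef_rot: [[0.056, -0.001, -0.998], [0.998, -0.001, 0.056], [-0.001, -1.0, 0.001]]
wrist_force: [-6.3, -3.4, 14.7]
finger_gap: 0.087
t 8.9667 tcp [0.5766 0.2656 0.1113] gap 0.087172746650804 F [-6.2665 -3.4094 14.6734] vel 0.008148496801331014 
shift [-0.0004 -0.0001 -0.0006] turn [-0.0009  0.0004 -0.0017] yaw 86.76832847568545
```

```bash
python3 -m creep '[{"x":0,"y":0.003,"z":0,"wx":0,"wy":0,"wz":0,"claw":0},{"x":0.0,"y":0.003,"z":0,"wx":0,"wy":0,"wz":0,"claw":0}]'; python3 -m creep '[{"x":0,"y":0,"z":0,"wx":0,"wy":0,"wz":0,"claw":25},{"x":0,"y":0,"z":0,"wx":0,"wy":0,"wz":0,"claw":85},{"x":0,"y":0,"z":0,"wx":0,"wy":0,"wz":0,"claw":85},{"x":0,"y":0,"z":0,"wx":0,"wy":0,"wz":0,"claw":85},{"x":0,"y":0,"z":0,"wx":0,"wy":0,"wz":0,"claw":85},{"x":0,"y":0,"z":0,"wx":0,"wy":0,"wz":0,"claw":85}]'; python3 -c "
from h import *
plan([.577,.2653,.23],86.75)"
```

```text
time: 9.13
tcp_pos: [0.5766, 0.2657, 0.1113]
eef_rot: [[0.056, 0.0, -0.998], [0.998, -0.002, 0.056], [-0.002, -1.0, -0.0]]
wrist_force: [-6.6, -3.5, 14.9]
finger_gap: 0.081
time: 9.63
tcp_pos: [0.5777, 0.2663, 0.1126]
eef_rot: [[0.056, 0.003, -0.998], [0.998, -0.001, 0.056], [-0.001, -1.0, -0.003]]
wrist_force: [-0.2, -0.2, -0.2]
finger_gap: 0.925
t 9.6333 tcp [0.5777 0.2663 0.1126] gap 0.9254285158941659 F [-0.2439 -0.2466 -0.1847] vel 0.005727644292969891 
shift [-0.0015 -0.1566  0.0003] turn [ 0.0042  0.0004 -0.0009] yaw 86.76844376558586
```

Released; retreat straight up and look.

```bash
python3 -m creep '[{"x":0,"y":-0.03,"z":0,"wx":0.004,"wy":0,"wz":0,"claw":85},{"x":0,"y":-0.04,"z":0,"wx":0,"wy":0,"wz":0,"claw":85},{"x":0,"y":-0.05,"z":0,"wx":0,"wy":0,"wz":0,"claw":85},{"x":0,"y":-0.05,"z":0,"wx":0,"wy":0,"wz":0,"claw":85},{"x":0,"y":-0.05,"z":0,"wx":0,"wy":0,"wz":0,"claw":85},{"x":0,"y":0,"z":0,"wx":0,"wy":0,"wz":0,"claw":85},{"x":0,"y":0,"z":0,"wx":0,"wy":0,"wz":0,"claw":85}]'; python3 -c "
from h import *
o,p,d=shot('w7');C=cam('wrist',o);P=cloud(C,d)
W=np.zeros(d.shape,bool);W[100:300,290:360]=1
m=W&(P[:,:,2]>.12)&(P[:,:,2]<.15)
c=max(cv2.findContours(m.astype(np.uint8),cv2.RETR_EXTERNAL,cv2.CHAIN_APPROX_NONE)[0],key=cv2.contourArea)
print(np.median(P[m][:,2]),cv2.minAreaRect((onplane(C,c[:,0],.135)[:,:2]*1000).astype(np.float32)))
plan([.46,-.085,.27],60)"
```

```text
time: 10.22
tcp_pos: [0.5756, 0.2653, 0.2798]
eef_rot: [[0.056, -0.009, -0.998], [0.998, -0.004, 0.056], [-0.005, -1.0, 0.009]]
wrist_force: [0.1, -0.5, -1.3]
finger_gap: 0.992
0.13655146226641113 ((576.4182739257812, 264.66168212890625), (7.089584827423096, 99.5095443725586), 86.87014770507812)
t 10.2667 tcp [0.5763 0.2658 0.2805] gap 0.9947226046064962 F [1.6561 0.2101 0.4955] vel 0.019364700014859397 
shift [-0.4756  0.0167  0.1285] turn [-0.008   0.5952 -0.0068] yaw 86.78568650791924
```

View pics/w7.png

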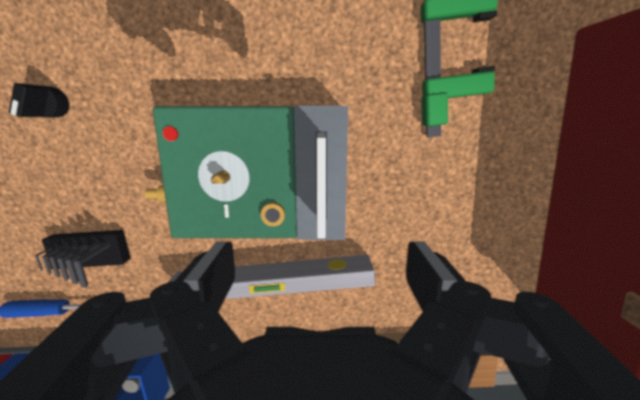

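```bash
python3 -m creep '[{"x":-0.048,"y":0.001,"z":0.013,"wx":-0.008,"wy":0,"wz":0,"claw":85},{"x":-0.048,"y":0.001,"z":0.013,"wx":0,"wy":0,"wz":0,"claw":85},{"x":-0.048,"y":0.001,"z":0.013,"wx":0,"wy":0,"wz":0,"claw":85},{"x":-0.048,"y":0.001,"z":0.013,"wx":0,"wy":0,"wz":0,"claw":85},{"x":-0.048,"y":0.001,"z":0.013,"wx":0,"wy":0.1,"wz":0,"claw":85},{"x":-0.05,"y":0.001,"z":0.01,"wx":0,"wy":0.1,"wz":0,"claw":85},{"x":-0.05,"y":0.001,"z":0.01,"wx":0,"wy":0.1,"wz":0,"claw":85},{"x":-0.05,"y":0.001,"z":0.0,"wx":0,"wy":0.1,"wz":0,"claw":85},{"x":-0.05,"y":0.001,"z":0,"wx":0,"wy":0.1,"wz":0,"claw":85},{"x":0,"y":0,"z":0,"wx":0,"wy":0,"wz":0,"claw":85},{"x":0,"y":0,"z":0,"wx":0,"wy":0,"wz":0,"claw":85}]'; python3 -c "
from h import *
plan([.46,-.085,.24],60);shot('w8')"
```

```text
time: 11.18
tcp_pos: [0.4519, -0.0646, 0.2588]
eef_rot: [[0.448, -0.022, -0.894], [0.894, 0.0, 0.448], [-0.01, -1.0, 0.02]]
wrist_force: [0.6, 1.3, -0.2]
finger_gap: 0.999
t 11.1833 tcp [ 0.4519 -0.0646  0.2588] gap 0.9987620349342264 F [ 0.6006  1.2508 -0.2481] vel 0.06684368944473894 
shift [-0.0192  0.0249 -0.0223] turn [-0.0245  0.0752 -0.0131] yaw 63.388740280726424
```

View pics/w8.png

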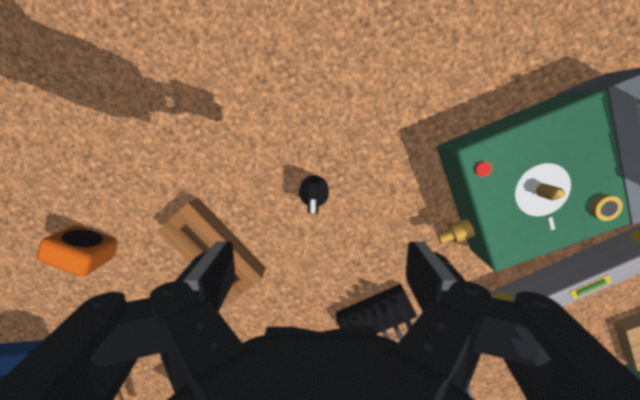

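```bash
cat > k.py <<'E'
from h import *
import pickle,sys
def knob(tag,win):
    o=pickle.load(open(f'pics/{tag}.pkl','rb'));d=np.load(f'pics/{tag}.npy');p=cv2.imread(f'pics/{tag}.png');C=cam('wrist',o);P=cloud(C,d)
    W=np.zeros(d.shape,bool);W[win[2]:win[3],win[0]:win[1]]=1
    wh=W&(p.min(2)>120); v,u=np.nonzero(wh);print('white px',u.min(),u.max(),v.min(),v.max(),len(u))
    q=onplane(C,np.c_[u,v],.052)[:,:2].astype(np.float32)
    vx,vy,x0,y0=cv2.fitLine(q,cv2.DIST_L2,0,.01,.01).ravel()
    ax=np.array([vx,vy]);t=(q-[x0,y0])@ax
    print('line centre',q.mean(0),'yaw',np.degrees(np.arctan2(vy,vx)),'len',np.ptp(t))
    m=W&(P[:,:,2]>.044)&(P[:,:,2]<.06)
    print('top z',np.median(P[m][:,2]))
    c=max(cv2.findContours(m.astype(np.uint8),cv2.RETR_EXTERNAL,cv2.CHAIN_APPROX_NONE)[0],key=cv2.contourArea)
    r=cv2.minAreaRect(onplane(C,c[:,0],.052)[:,:2].astype(np.float32)*1000);print('bar',r)
    a,b,c2,d2=win
    f=min(800/(b-a),600/(d2-c2));cv2.imwrite(f'pics/{tag}c.png',cv2.resize(p[c2:d2,a:b],None,fx=f,fy=f,interpolation=cv2.INTER_CUBIC))
    return o,p,d,C,P
if __name__=='__main__': knob(sys.argv[1],list(map(int,sys.argv[2:6])))
E
python3 k.py w8 285 345 165 225
```

```text
white px 310 315 199 213 83
line centre [ 0.4782 -0.0902] yaw -29.001835 len 0.017761175
top z 0.053506124510176695
bar ((468.9228515625, -85.46609497070312), (13.280189514160156, 38.57339096069336), 62.735923767089844)
```

View pics/w8c.png

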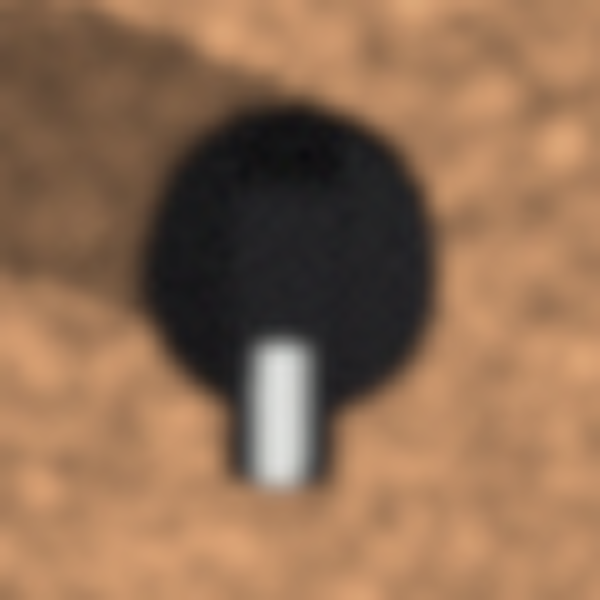

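```bash
python3 -c "
from h import *
plan([.4694,-.0853,.12],62)"
```

```text
t 11.2333 tcp [ 0.4516 -0.0652  0.2586] gap 0.991870111569219 F [-0.7607 -0.9531 -0.8037] vel 0.026526846140103214 
shift [-0.0113  0.1842 -0.037 ] turn [-0.0255  0.0306 -0.0144] yaw 63.385030091995134
```

```bash
python3 -m creep '[{"x":-0.011,"y":0.02,"z":-0.037,"wx":-0.0255,"wy":0.031,"wz":-0.014,"claw":85},{"x":0,"y":0.05,"z":0,"wx":0,"wy":0,"wz":0,"claw":60},{"x":0,"y":0.05,"z":0,"wx":0,"wy":0,"wz":0,"claw":60},{"x":0,"y":0.03,"z":0,"wx":0,"wy":0,"wz":0,"claw":60},{"x":0,"y":0,"z":0,"wx":0,"wy":0,"wz":0,"claw":60},{"x":0,"y":0,"z":0,"wx":0,"wy":0,"wz":0,"claw":60}]'; python3 -c "
from h import *
plan([.4694,-.0853,.1],62);shot('w9')"
```

```text
time: 11.73
tcp_pos: [0.477, -0.0792, 0.1407]
eef_rot: [[0.459, 0.004, -0.888], [0.888, 0.002, 0.459], [0.003, -1.0, -0.002]]
wrist_force: [0.5, 0.8, 0.9]
finger_gap: 0.701
t 11.7333 tcp [ 0.477  -0.0792  0.1407] gap 0.7009320016132006 F [0.5199 0.8278 0.9456] vel 0.04633185497201372 
shift [-0.012   0.0542  0.0054] turn [0.0029 0.0149 0.0043] yaw 62.66905273400138
```

View pics/w9.png

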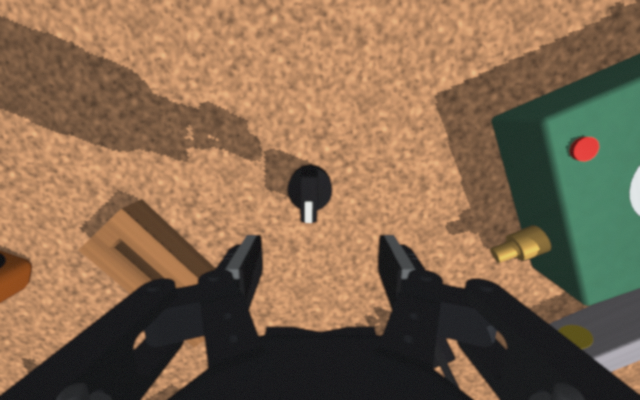

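```bash
python3 k.py w9 270 350 155 235
```

```text
white px 270 349 155 234 250
line centre [ 0.4764 -0.0904] yaw -60.715446 len 0.06751542
top z 0.05344923049232986
bar ((468.6328430175781, -85.37014770507812), (13.739601135253906, 38.970375061035156), 61.53255081176758)
```

View pics/w9c.png

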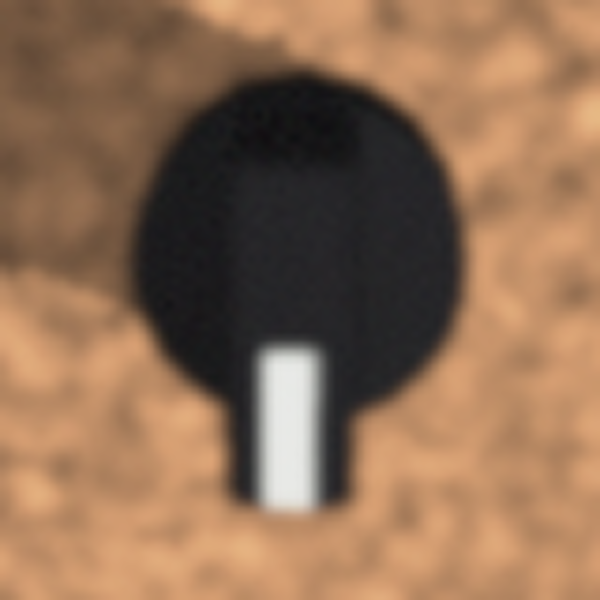

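```bash
python3 -m creep '[{"x":-0.012,"y":0.015,"z":0.0054,"wx":0.003,"wy":0.02,"wz":0.004,"claw":60},{"x":0,"y":0.03,"z":0,"wx":0,"wy":0,"wz":0,"claw":60},{"x":0,"y":0,"z":0,"wx":0,"wy":0,"wz":0,"claw":60},{"x":0,"y":0,"z":0,"wx":0,"wy":0,"wz":0,"claw":60}]'; python3 -c "
from h import *
plan([.4689,-.0854,.042],61.8)"
```

```text
time: 12.12
tcp_pos: [0.4747, -0.0831, 0.1124]
eef_rot: [[0.468, 0.01, -0.883], [0.884, -0.0, 0.468], [0.004, -1.0, -0.008]]
wrist_force: [1.3, 0.3, -0.3]
finger_gap: 0.702
t 12.1167 tcp [ 0.4747 -0.0831  0.1124] gap 0.7021952377554939 F [ 1.3011  0.334  -0.3087] vel 0.010066249910485988 
shift [-0.0068  0.0938  0.0062] turn [0.0108 0.006  0.0057] yaw 62.06891432723773
```

```bash
python3 -m creep '[{"x":-0.007,"y":0.015,"z":0.006,"wx":0.011,"wy":0.006,"wz":0.006,"claw":60},{"x":0,"y":0.025,"z":0,"wx":0,"wy":0,"wz":0,"claw":60},{"x":0,"y":0.015,"z":0,"wx":0,"wy":0,"wz":0,"claw":60},{"x":0,"y":0,"z":0,"wx":0,"wy":0,"wz":0,"claw":60},{"x":0,"y":0,"z":0,"wx":0,"wy":0,"wz":0,"claw":60}]'; python3 -c "
from h import *
plan([.4689,-.0854,.042],61.8)"
```

```text
time: 12.53
tcp_pos: [0.4729, -0.0858, 0.0752]
eef_rot: [[0.472, 0.009, -0.882], [0.882, -0.001, 0.472], [0.003, -1.0, -0.009]]
wrist_force: [0.4, 0.2, -0.1]
finger_gap: 0.706
t 12.5333 tcp [ 0.4729 -0.0858  0.0752] gap 0.7055680778704767 F [ 0.3723  0.2272 -0.0586] vel 0.008208753576718616 
shift [-0.0022  0.0442  0.0053] turn [0.0109 0.0015 0.0038] yaw 61.86809986240358
```

```bash
python3 -m creep '[{"x":-0.002,"y":0.012,"z":0.005,"wx":0.011,"wy":0.0015,"wz":0.004,"claw":60},{"x":0,"y":0.018,"z":0,"wx":0,"wy":0,"wz":0,"claw":60},{"x":0,"y":0.01,"z":0,"wx":0,"wy":0,"wz":0,"claw":60},{"x":0,"y":0,"z":0,"wx":0,"wy":0,"wz":0,"claw":60},{"x":0,"y":0,"z":0,"wx":0,"wy":0,"wz":0,"claw":60}]'; python3 -c "
from h import *
plan([.4689,-.0854,.042],61.8);shot('w10')"
```

```text
time: 12.95
tcp_pos: [0.4699, -0.0856, 0.0454]
eef_rot: [[0.473, 0.001, -0.881], [0.881, -0.0, 0.473], [0.0, -1.0, -0.001]]
wrist_force: [-0.6, -0.8, 0.5]
finger_gap: 0.702
t 12.95 tcp [ 0.4699 -0.0856  0.0454] gap 0.7020983669797882 F [-0.6247 -0.7693  0.502 ] vel 0.0111633172875981 
shift [-0.0004  0.0046  0.0014] turn [ 0.0017 -0.0005  0.0004] yaw 61.77783842613736
```

View pics/w10.png

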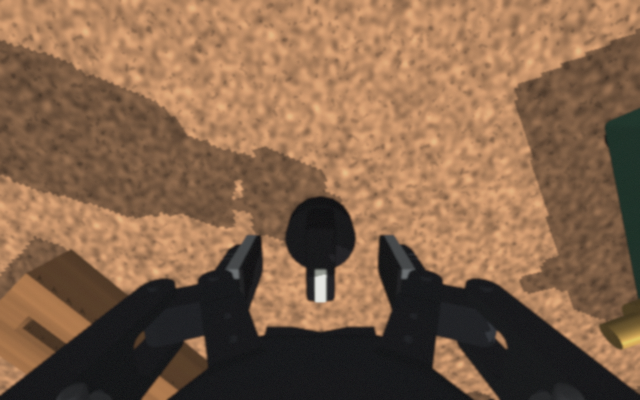

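```bash
python3 -m creep '[{"x":0,"y":0.004,"z":0.0014,"wx":0.002,"wy":0,"wz":0,"claw":60},{"x":0,"y":0,"z":0,"wx":0,"wy":0,"wz":0,"claw":30},{"x":0,"y":0,"z":0,"wx":0,"wy":0,"wz":0,"claw":20},{"x":0,"y":0,"z":0,"wx":0,"wy":0,"wz":0,"claw":0},{"x":0,"y":0,"z":0,"wx":0,"wy":0,"wz":0,"claw":0},{"x":0,"y":0,"z":0,"wx":0,"wy":0,"wz":0,"claw":0},{"x":0,"y":0,"z":0,"wx":0,"wy":0,"wz":0,"claw":0}]'; python3 -c "
from h import *
plan([.4689,-.0854,.042],61.8);shot('w11')"
```

```text
time: 13.58
tcp_pos: [0.4703, -0.0852, 0.0442]
eef_rot: [[0.473, 0.003, -0.881], [0.881, 0.0, 0.473], [0.001, -1.0, -0.003]]
wrist_force: [-0.4, 0.2, -0.9]
finger_gap: 0.151
t 13.5833 tcp [ 0.4703 -0.0852  0.0442] gap 0.15126842905617288 F [-0.3529  0.1893 -0.935 ] vel 0.0038454912557604397 
shift [-0.0011  0.0029  0.0016] turn [ 0.0033 -0.0005  0.0018] yaw 61.77685861458768
```

View pics/w11.png

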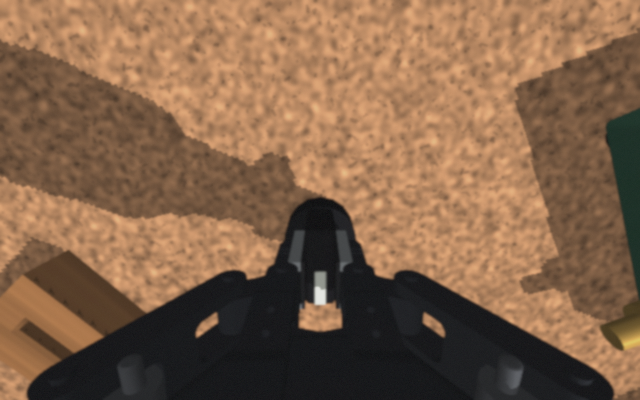

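Run:
```python
from h import *
import pickle
for tag in ['w10','w11']:
    o=pickle.load(open(f'pics/{tag}.pkl','rb'));d=np.load(f'pics/{tag}.npy');p=cv2.imread(f'pics/{tag}.png');C=cam('wrist',o)
    g=p[:,320].astype(int).min(1)
    print(tag,'rows190-205',g[190:206],'rows262-310',g[262:310])
    cx=[np.nonzero(p[r,300:340].min(1)>150)[0].mean()+300 for r in range(276,300,5)];print(cx)
    T=lambda u,v,z:(onplane(C,[[u,v]],z)[0]-o['tcp_pos'])@o['eef_rot']
    b=190+np.argmax(g[190:210]<60);
    w=np.nonzero(g[262:310]>110)[0]+262
    print('bottom near edge row',b,T(320,b-.5,0.0)*1000,'line',w.min(),w.max(),T(320,w.min()-.5,.052)*1000,T(320,w.max()+.5,.052)*1000)
    cv2.imwrite(f'pics/{tag}c.png',cv2.resize(p[190:310,270:370],None,fx=5,fy=5,interpolation=cv2.INTER_CUBIC))
```

```text
w10 rows190-205 [70 68 65 64 63 55 40 25 19 18 21 22 18 19 18 22] rows262-310 [ 25  26  27  24  23  29  53  90 123 139 144 145 153 181 214 224 225 226
 226 225 226 226 226 226 226 226 225 225 226 225 226 225 225 225 225 225
 225 225 222 205 155 105  89  86  89  92  93  98]
[np.float64(320.5), np.float64(320.0), np.float64(320.0), np.float64(320.0), np.float64(320.0)]
bottom near edge row 195 [-0.2006 45.4074 20.034 ] line 270 302 [-0.2488 -6.5628 -1.7671] [ -0.251   -6.5385 -19.5739]
w11 rows190-205 [107 106 100  92  77  64  54  34  23  20  21  19  14  19  17  18] rows262-310 [ 21  24  24  26  26  22  20  28  48  85 121 139 142 144 143 144 143 142
 143 143 143 143 144 144 151 167 186 203 218 223 224 224 224 224 225 224
 224 224 224 224 223 216 183 132  98  94  94  95]
[np.float64(nan), np.float64(nan), np.float64(318.0), np.float64(320.0), np.float64(320.0)]
bottom near edge row 196 [-0.2017 44.1589 19.7435] line 272 305 [-0.2499 -7.7848 -2.0943] [ -0.2522  -7.7374 -20.3687]<stdin>:7: RuntimeWarning: Mean of empty slice.
  ret = ret.dtype.type(ret / rcount)
```

View pics/w11c.png

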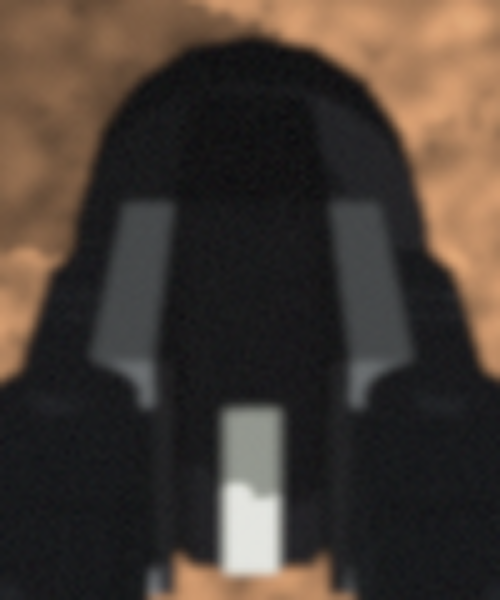

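```bash
python3 -m creep '[{"x":0,"y":-0.03,"z":0,"wx":0.003,"wy":0,"wz":0,"claw":0},{"x":0,"y":-0.05,"z":0,"wx":0,"wy":0,"wz":0,"claw":0},{"x":0,"y":-0.05,"z":0,"wx":0,"wy":0,"wz":0,"claw":0},{"x":0,"y":-0.05,"z":0,"wx":0,"wy":-0.08,"wz":0,"claw":0},{"x":0,"y":-0.02,"z":0,"wx":0,"wy":-0.09,"wz":0,"claw":0},{"x":0,"y":0,"z":0,"wx":0,"wy":-0.09,"wz":0,"claw":0},{"x":0,"y":0,"z":0,"wx":0,"wy":-0.09,"wz":0,"claw":0},{"x":0,"y":0,"z":0,"wx":0,"wy":-0.09,"wz":0,"claw":0},{"x":0,"y":0,"z":0,"wx":0,"wy":-0.09,"wz":0,"claw":0},{"x":0,"y":0,"z":0,"wx":0,"wy":0,"wz":0,"claw":0}]'; python3 -c "
from h import *
plan([.57,.1503,.19],86.75)"
```

```text
time: 14.47
tcp_pos: [0.4684, -0.0853, 0.2015]
eef_rot: [[0.057, -0.002, -0.998], [0.998, 0.001, 0.057], [0.001, -1.0, 0.002]]
wrist_force: [-0.2, 0.1, -0.9]
finger_gap: 0.15
t 14.4667 tcp [ 0.4684 -0.0853  0.2015] gap 0.15028764973215217 F [-0.2331  0.0828 -0.9277] vel 0.07471199433123583 
shift [ 0.3213  0.0153 -0.1175] turn [-0.0022  0.0002  0.0007] yaw 86.7603513566716
```

```bash
python3 -m creep '[{"x":0.045,"y":0,"z":-0.0165,"wx":0,"wy":0,"wz":0,"claw":0},{"x":0.048,"y":0,"z":-0.0175,"wx":0,"wy":0,"wz":0,"claw":0},{"x":0.048,"y":0,"z":-0.0175,"wx":0,"wy":0,"wz":0,"claw":0},{"x":0.048,"y":0,"z":-0.0175,"wx":0,"wy":0,"wz":0,"claw":0},{"x":0.048,"y":0,"z":-0.0175,"wx":0,"wy":0,"wz":0,"claw":0},{"x":0.048,"y":0,"z":-0.0175,"wx":0,"wy":0,"wz":0,"claw":0},{"x":0.036,"y":0,"z":-0.0135,"wx":0,"wy":0,"wz":0,"claw":0},{"x":0,"y":0,"z":0,"wx":0,"wy":0,"wz":0,"claw":0},{"x":0,"y":0,"z":0,"wx":0,"wy":0,"wz":0,"claw":0}]'; python3 -c "
from h import *
plan([.57,.1503,.15],86.75)"
```

```text
time: 15.22
tcp_pos: [0.5743, 0.1559, 0.1975]
eef_rot: [[0.088, -0.006, -0.996], [0.996, 0.0, 0.088], [-0.001, -1.0, 0.006]]
wrist_force: [0.2, -1.9, -1.6]
finger_gap: 0.149
t 15.2167 tcp [0.5743 0.1559 0.1975] gap 0.1487710832863795 F [ 0.2007 -1.8677 -1.57  ] vel 0.05191096368704878 
shift [-0.008   0.0634  0.0047] turn [-0.0082 -0.0402 -0.0006] yaw 84.9398488515026
```

```bash
python3 -m creep '[{"x":-0.008,"y":0.015,"z":0.005,"wx":-0.008,"wy":-0.04,"wz":0,"claw":0},{"x":0,"y":0.025,"z":0,"wx":0,"wy":0,"wz":0,"claw":0},{"x":0,"y":0.01,"z":0,"wx":0,"wy":0,"wz":0,"claw":0},{"x":0,"y":0,"z":0,"wx":0,"wy":0,"wz":0,"claw":0},{"x":0,"y":0,"z":0,"wx":0,"wy":0,"wz":0,"claw":0}]'; python3 -c "
from h import *
plan([.57,.1503,.15],86.75);shot('w12')
for n in ['side','top']:
    p,d=arm.grab_frame(n)
    a,b={'side':((230,100),(350,230)),'top':((190,160),(320,250))}[n]
    cv2.imwrite(f'pics/{n}12c.png',cv2.resize(p[a[1]:b[1],a[0]:b[0],::-1],None,fx=4.5,fy=4.5,interpolation=cv2.INTER_CUBIC))
"
```

```text
time: 15.63
tcp_pos: [0.5685, 0.1478, 0.1581]
eef_rot: [[0.063, -0.002, -0.998], [0.998, -0.002, 0.063], [-0.002, -1.0, 0.002]]
wrist_force: [0.0, -0.0, -0.8]
finger_gap: 0.152
t 15.6333 tcp [0.5685 0.1478 0.1581] gap 0.1524743425588983 F [ 0.0326 -0.0018 -0.7872] vel 0.012375269033535271 
shift [ 0.0034  0.0108 -0.0018] turn [-0.0026 -0.0076 -0.0031] yaw 86.40648470398506
```

View pics/w12.png

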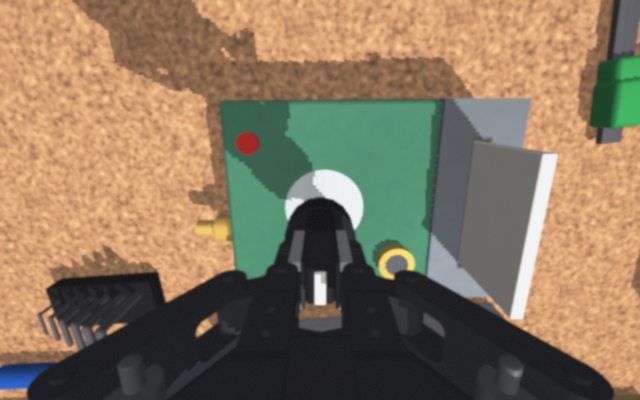

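View pics/side12c.png

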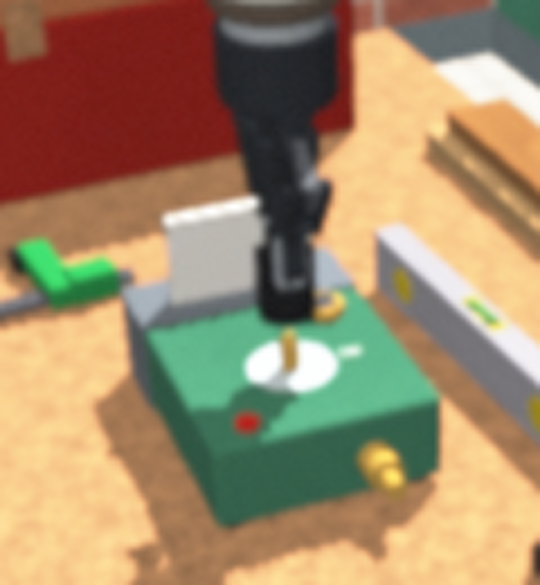

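```bash
python3 -m creep '[{"x":0.0034,"y":0.008,"z":-0.0018,"wx":-0.003,"wy":-0.0076,"wz":-0.003,"claw":0},{"x":0,"y":0,"z":0,"wx":0,"wy":0,"wz":0,"claw":0},{"x":0,"y":0,"z":0,"wx":0,"wy":0,"wz":0,"claw":0}]'; python3 -c "
from h import *
plan([.57,.1503,.143],86.75)"
```

```text
time: 16.03
tcp_pos: [0.5726, 0.1511, 0.1547]
eef_rot: [[0.056, 0.006, -0.998], [0.998, 0.002, 0.056], [0.002, -1.0, -0.006]]
wrist_force: [0.3, 0.5, 0.4]
finger_gap: 0.148
t 16.0333 tcp [0.5726 0.1511 0.1547] gap 0.1481655545181492 F [0.3097 0.5497 0.4084] vel 0.010306875800205305 
shift [-0.0014  0.0155  0.0035] turn [0.008  0.0003 0.0028] yaw 86.76204498316999
```

```bash
python3 -m creep '[{"x":-0.001,"y":0.008,"z":0.0035,"wx":0.008,"wy":0,"wz":0.003,"claw":0},{"x":0,"y":0.005,"z":0,"wx":0,"wy":0,"wz":0,"claw":0},{"x":0,"y":0,"z":0,"wx":0,"wy":0,"wz":0,"claw":0}]'; python3 -c "
from h import *
plan([.57,.1503,.143],86.75)"
```

```text
time: 16.28
tcp_pos: [0.5702, 0.1509, 0.1447]
eef_rot: [[0.056, 0.001, -0.998], [0.998, 0.0, 0.056], [0.0, -1.0, -0.001]]
wrist_force: [0.0, -0.5, -0.4]
finger_gap: 0.149
t 16.2833 tcp [0.5702 0.1509 0.1447] gap 0.14860688193183325 F [ 0.038  -0.5332 -0.4469] vel 0.010137344084464671 
shift [-0.0008  0.0023  0.0002] turn [0.001  0.0005 0.0003] yaw 86.77447431309511
```

```bash
python3 -m creep '[{"x":-0.0008,"y":0.006,"z":0,"wx":0.001,"wy":0,"wz":0,"claw":0},{"x":0,"y":0.005,"z":0,"wx":0,"wy":0,"wz":0,"claw":0},{"x":0,"y":0.003,"z":0,"wx":0,"wy":0,"wz":0,"claw":0},{"x":0,"y":0,"z":0,"wx":0,"wy":0,"wz":0,"claw":0}]'; python3 -c "
from h import *
plan([.57,.1503,.134],86.75)"
```

```text
time: 16.62
tcp_pos: [0.5698, 0.1501, 0.1325]
eef_rot: [[0.056, -0.001, -0.998], [0.998, -0.0, 0.056], [-0.0, -1.0, 0.001]]
wrist_force: [-0.3, -0.4, -0.9]
finger_gap: 0.154
t 16.6167 tcp [0.5698 0.1501 0.1325] gap 0.15359591039373305 F [-0.2679 -0.3972 -0.9097] vel 0.0017250598981063917 
shift [ 0.0002 -0.002  -0.0003] turn [-0.0015  0.0006 -0.0002] yaw 86.77669561740461
```

```bash
python3 -m creep '[{"x":0,"y":0.006,"z":0,"wx":0,"wy":0,"wz":0,"claw":0},{"x":0,"y":0.006,"z":0,"wx":0,"wy":0,"wz":0,"claw":0},{"x":0,"y":0.003,"z":0,"wx":0,"wy":0,"wz":0,"claw":0},{"x":0,"y":0,"z":0,"wx":0,"wy":0,"wz":0,"claw":0}]'; python3 -c "
from h import *
plan([.57,.1503,.115],86.75)"
```

```text
time: 16.95
tcp_pos: [0.5698, 0.1502, 0.1199]
eef_rot: [[0.056, -0.001, -0.998], [0.998, -0.0, 0.056], [-0.0, -1.0, 0.001]]
wrist_force: [-0.7, -0.2, -0.3]
finger_gap: 0.149
t 16.95 tcp [0.5698 0.1502 0.1199] gap 0.14900195168872946 F [-0.7213 -0.1872 -0.3485] vel 0.003292672104964288 
shift [ 0.0002  0.0065 -0.0002] turn [-0.0014  0.0006 -0.0002] yaw 86.77653072112193
```

```bash
for i in 1 2 3; do python3 -m creep '[{"x":0,"y":0.003,"z":0,"wx":0,"wy":0,"wz":0,"claw":0},{"x":0,"y":0.002,"z":0,"wx":0,"wy":0,"wz":0,"claw":0}]' | grep -E "tcp|force|gap"; done
```

```text
tcp_pos: [0.57, 0.1502, 0.1166]
wrist_force: [-1.8, -1.3, 4.5]
finger_gap: 0.153
tcp_pos: [0.5702, 0.1503, 0.1146]
wrist_force: [-8.1, -1.9, 19.1]
finger_gap: 0.149
tcp_pos: [0.5701, 0.1503, 0.1147]
wrist_force: [-4.4, -0.7, 10.4]
finger_gap: 0.152
```

```bash
python3 -m creep '[{"x":0,"y":0.004,"z":0,"wx":0,"wy":0,"wz":0,"claw":0},{"x":0,"y":0.004,"z":0,"wx":0,"wy":0,"wz":0,"claw":0}]'
python3 - <<'E'
from h import *
for n in ['wrist','side','top']:
    o=arm.get_obs();p,d=arm.grab_frame(n);cv2.imwrite(f'pics/f_{n}.png',p[:,:,::-1]);
    print(o['time'],o['tcp_pos'],o['wrist_force'])
    if n=='wrist':
        C=cam(n,o);w=np.nonzero(p[262:312,320].min(1)>110)[0]+262;print('line rows',w.min(),w.max())
    if n=='side': cv2.imwrite('pics/f_sidec.png',cv2.resize(p[100:230,230:350,::-1],None,fx=4.5,fy=4.5,interpolation=cv2.INTER_CUBIC))
o=arm.get_obs();print(o['time'],o['tcp_pos'],o['wrist_force'],o['finger_gap'])
E
```

```text
time: 17.62
tcp_pos: [0.5703, 0.1504, 0.1144]
eef_rot: [[0.057, 0.001, -0.998], [0.998, -0.002, 0.057], [-0.002, -1.0, -0.001]]
wrist_force: [-10.2, -3.1, 26.6]
finger_gap: 0.148
17.6167 [0.5703 0.1504 0.1144] [-10.2396  -3.0888  26.586 ]
line rows 272 305
17.6667 [0.5702 0.1503 0.1145] [-9.4821 -3.0055 25.3704]
17.7167 [0.5702 0.1503 0.1145] [-9.021  -2.4719 24.3548]
17.7667 [0.5702 0.1503 0.1145] [-9.9135 -2.9716 24.9704] 0.15058919090467845
```

View pics/f_sidec.png

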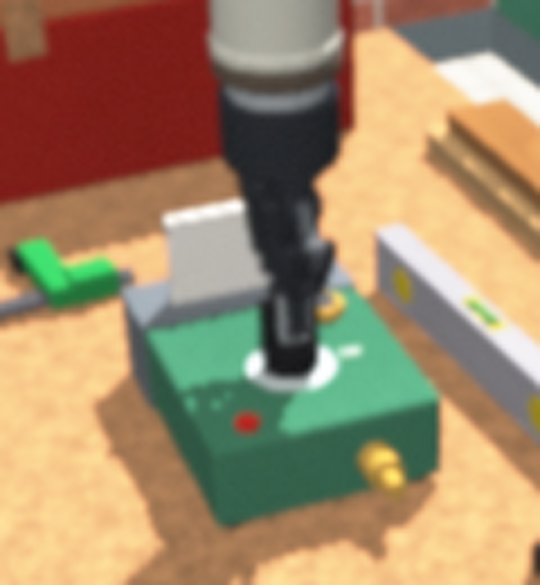

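View pics/f_wrist.png

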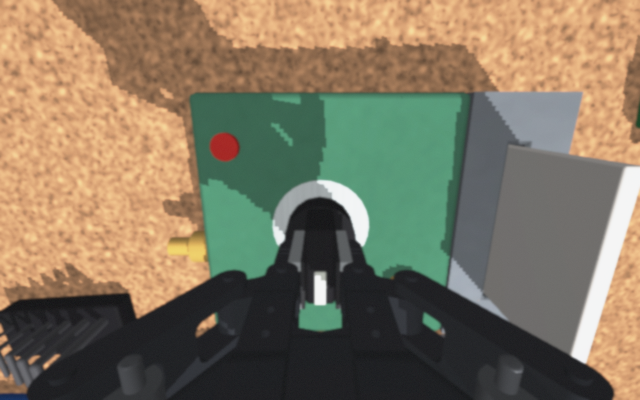

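View pics/f_top.png

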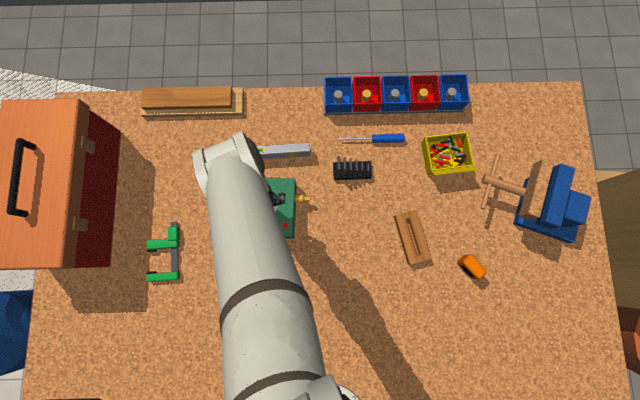

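```bash
python3 -c "
from bench import arm
print(arm.finish_job());o=arm.get_obs();print(o['time'],o['tcp_pos'],o['wrist_force'])"
```

```text
the job is handed in; nothing more can be done
None
the job is handed in; nothing more can be done
```

The job is handed in at about 17.8 s: the board is in the unit's slot and released, and the gripper is still holding the knob pressed down on the shaft.

- **Heat-shield board:** it met the slot floor at the height worked out for fully home, with about 15 N on the wrist. After release, the wrist camera put its top at 0.1366 m against an expected 0.135 m. The depth readings elsewhere ran about 1.5 mm high, so this agrees.
- **Knob:** I turned it so its marked side lined up with the shaft's mark, and it slid on without resistance. Force began near a tool height of 0.119–0.120 m, which is the height worked out for fully on. It then hit a hard stop 5 mm lower, at about 0.1145 m.
- **Final hold:** the push stayed at about 25 N, above the 7 N the spring gives at the stop. The white line on the knob was at the same image rows as at the grasp, so the knob had not slipped in the grip.
- **Other tools:** in the last top view they all look to be where they were. The arm hides part of the spirit level there, so I could not see all of it.

One measurement disagreed: two readings of where the knob sat in the grip differed by about 1 mm. I used the average, and the fit showed no sign of binding. The very first move command was refused for missing keys and did nothing.

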